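Hold the bench flap's hinge leaf in line for its pin

ROBOT

A 6-joint arm with a two-finger parallel gripper is mounted at the origin on the work surface. World frame = base frame: x ahead of the robot, y to its left, z up, the work surface at z = 0. Lengths are in m, angles in rad, forces in N, time in s.
With the tool pointing down it reaches from about 0.275 to 0.85 m from the base axis. Payload 5.2 kg.
Tool frame: the origin (TCP) lies midway between the tips of the shut fingers; the grasp point (between the pads) lies 19 mm behind it; x points along the fingers, y is the direction in which the jaws open and shut, and the axes are right-handed (so a half turn about x gives the same grasp; the last joint's range is limited). The gripper opens to 85 mm and grips with 20 to 120 N. Pads are 22 mm wide; open, the fingers measure 114 mm over their backs; the gripper's body (76 mm by 85 mm) begins 54 mm behind the grasp point. The pads swing forward as they close: fully open they stand 13 mm farther back than shut.
Start: joints at [-1.524, 0.259, 1.535, -0, 1.348, -0.203], TCP at [0.136, -0.533, 0.231] pointing down, gripper open.
Joint ranges: [-3.14, 3.14], [-0.91, 2.08], [0.19, 2.58], [-1.22, 4.36], [0.22, 2.71], [-3.12, 3.12]. Speed limits (rad/s): [2.57, 2.57, 3.14, 3.14, 3.14, 3.14].

INTERFACE

Orientations are given as a unit quaternion [x, y, z, w].
In Python, from bench import manip gives the robot as it stands. The module is installed in compiled form; this text tells all that it offers.
- The arm moves only by the tool drive_tool, never from a script. Its argument "rows" is a list of rows, each a list of 7 numbers: the shift along the tool's x, y, z in cm, then the turn, a rotation vector about the tool's x, y, z in degrees, then the finger opening in cm, from 0 to 8.54. In form: [[dx, dy, dz, rx, ry, rz, claw], ...]. A call has 1 to 8 rows; each row shifts and turns the commanded pose from where the row before left it, along the tool's axes as they then stand; what a row does not reach is not made up. A row lasts 1/12 s, in which the tool goes at most 41.7 mm and 7.16 degrees, less where a joint would pass 70% of its speed; a pose out of reach is approached as far as the arm can. A call with a gripper value outside its range is refused whole. The fingers move at their own pace and stop on an object; the grip force is fixed at half the most. Time passes only in rows, so rows that do not move let the fingers close. It gives the time, the measured TCP pose, the force and the opening at its end, in the units of the state.
- manip.read_state(): the state, without advancing time (a new reading comes with each control period).
- manip.snapshot(name): name is "side" or "top"; returns (picture, depth): 420x560x3 uint8, red, green, blue; 420x560 float32, m along the optical axis (not along the pixel's ray), 0 where there is no reading.
- manip.camera_params(name): a dict with "fov_y" (degrees; the focal length in pixels is half the picture's height over the tangent of half this angle, whatever the lens; pixels are square), "cx", "cy" (the principal point, pixels), "dist_coeffs" ([k1, k2, p1, p2, k3] as OpenCV has them; the pictures are not rectified), "rvec" (rotation vector, rad) and "tvec" (3), from world to camera coordinates, as OpenCV has them. Camera axes: x right, y down, z forward; pixel columns grow to the right and rows downward; lengths in m; the calibration is good to about 2 mm. A picture is of the moment at which its call begins. camera_params takes no time and is no camera call.
- manip.finish_job(): hands the job in, once; it reports no verdict.
The state is a dict: "time": time; "joint_pos": joint angles; "qvel": joint speeds; "joint_efforts": joint torques, N m; "position": TCP position; "tcp_rot": TCP orientation; "contact_force": force on the tool from outside, world axes, zero at the start; "ft_torque": the same for the moment, N m; "finger_gap": finger opening in m.
Only numpy, scipy, OpenCV 4.12 (cv2) and the standard library are available. Lean on these libraries where they do the work, as an engineer would, in place of code of your own. Each camera call takes 0.05 s, during which the arm holds its last target.

TASK

In the glass workshop, lift the black graphite pad off the hinge on the wooden jamb block and lay it flat on the cork mat, without dropping it. Then pick up the loose aluminium hinge leaf by its green grip bar, bring its knuckle in between the block's two steel knuckles until the three holes line up, so that the brass pin could slip straight through, and finish still holding it there in the gripper, still and not pressed against the block. Leave the pin, the jar and the tin alone.

Things in the scene. Friction and masses are not known exactly. Their poses are not given: they have to be found in the camera images.
- jamb: Fixed dark wooden block, 90 (x) x 160 (y) x 100 mm, origin at the centre of its underside on the bench; its -x face looks roughly to the robot. On top a steel hinge half: plate and knuckle tops level, 108 mm above the bench. Its two knuckles stand before the -x face, common axis along y, spanning y -60 to -24 and 24 to 60 mm: a gap 48 mm wide, open above, below and in front.
- jamb_hole (a point): Middle of the gap, on the common axis of the two fixed knuckles (jamb frame -69, 0, 92 mm), 24 mm in front of the wooden face. Knuckles: outer diameter 32 mm, hole 20 mm. Axes as jamb; y is the hole axis.
- leaf: Loose aluminium hinge leaf, about 0.35 kg, flat on the bench; origin in the plane of its underside, below the middle of its grip bar. Plate 8 mm thick, x -70 to 45, y +-45 mm; a 34 mm wide neck leads to one knuckle at its +x end. It fits with its +x pointing the same way as the block's +x, the plate sticking out from the block towards the robot.
- leaf_hole (a point): Middle of the leaf's knuckle, on its hole axis (leaf frame 70, 0, 16 mm). Knuckle: outer diameter 32 mm, hole 20 mm, 38 mm long along y. Axes as leaf; y is the hole axis.
- leaf_grip (a point): Centre of the leaf's green grip bar (leaf frame 0, 0, 50 mm). The bar runs along y on two posts (at y +-34 mm): 20 mm thick in x, 84 mm long, 38 to 62 mm above the underside; the centre of mass lies within 10 mm of it in x. Axes as leaf.
- pad: Loose black graphite pad, about 0.35 kg, 80 (x) x 110 (y) x 16 mm, origin at the centre of its underside, with a pale wooden grip bar above it. At the start it lies flat on the steel knuckles and plate, over the gap.
- pad_grip (a point): Centre of the pad's wooden grip bar (pad frame 0, 0, 52 mm). The bar runs along y on two posts (at y +-36 mm): 22 mm thick in x, 90 mm long, 40 to 64 mm above the underside. Axes as pad.
- mat: Fixed cork mat, 200 (x) x 180 (y) mm, 6 mm thick, on the bench to one side of the block (the leaf lies on the other side). Origin at the centre of its underside.
- pin: Brass L-shaped hinge pin, 10 mm thick, 115 mm long with a 45 mm bent end, lying on the bench; to be left alone. Origin near its middle, on the bench.
- jar: Closed amber glass jar, 60 mm diameter, 75 mm tall, to be left alone. Origin at the centre of its underside.
- tin: Flat blue tin, 68 mm diameter, 40 mm tall, standing between robot and block; to be left alone. Origin at the centre of its underside.
There are look-alikes about, which are no part of the job. Several things have the shape of the leaf; the one meant has the colours described above. Of the things shaped like the pad, the black one is meant.

How it is judged:
On the way, in this order (a step that is already met when the one before it is completed fails the run):
1. the graphite pad lies flat on the cork mat, let go and at rest (horizontal distance between pad and mat below 0.07 m and height (world z) of pad below 0.01 m and angle between pad's own z axis and vertical below 0.08 rad and linear speed of pad below 0.02 m/s and contact force between the fingers and pad below 0.1 N), for 0.2 s.
2. the leaf is lifted off the bench in the gripper (height (world z) of leaf above 0.03 m and contact force between the fingers and leaf above 1 N), for 0.2 s.
At the end, for the whole second after the job is handed in: Leaf held still in the gripper, clear of the bench, pressing on the block under 4 N; hole centres within 4 mm fore-aft and in height, 7 mm along the axis, axes within 0.08 rad. Pad at rest flat on the mat, centre within 70 mm of the mat's centre (x of leaf_hole in the frame of jamb_hole between -0.004 and 0.004 m and z of leaf_hole in the frame of jamb_hole between -0.004 and 0.004 m and y of leaf_hole in the frame of jamb_hole between -0.007 and 0.007 m and angle between the y axis of leaf and the y axis of jamb, either way round below 0.08 rad and contact force between the fingers and leaf above 1 N and contact force between leaf and jamb below 4 N and linear speed of each of leaf, pad below 0.02 m/s and height (world z) of leaf above 0.06 m and horizontal distance between pad and mat below 0.07 m and height (world z) of pad below 0.01 m and angle between pad's own z axis and vertical below 0.08 rad); the arm keeps its last pose, push and grip.
It fails at once if the pad is dropped or knocked off (linear speed of pad above 0.7 m/s and contact force between the fingers and pad below 0.1 N).
It fails at once if the pin is moved (distance of pin from where it was at the start of the episode above 0.02 m).
It fails at once if the jar is moved (distance of jar from where it was at the start of the episode above 0.02 m).
It fails at once if the tin is moved (distance of tin from where it was at the start of the episode above 0.02 m).
It also fails if it takes over 72 s, if anything falls off the work surface, if the arm or the gripper's body presses on something with over 40 N, if the wrist force passes 120 N, or if a joint passes its speed limit or range.

## Working session

There is one attempt and no reset: what is moved stays moved. The work goes in short steps, Python scripts to look and compute and a tool call to move; the robot and the scene stay as the last step left them, time stands still between calls to the robot, and variables do not carry over. Pictures are saved under pics/ and viewed, and the job is handed in when it is done.

Besides the shell and the picture viewer there is one more tool, called after "Emit:" by a JSON object that holds its "fn" and its "kwargs", one argument or row to a line. drive_tool: Moves the arm, as the interface text tells. Its arguments: {"type":"object","properties":{"rows":{"type":"array","items":{"type":"array","items":{"type":"number"}}}},"required":["rows"]}

```bash
mkdir -p pics; python3 - <<'E'
from bench import manip
import cv2,numpy as np
s=manip.read_state();print({k:np.round(v,4).tolist() for k,v in s.items()})
for n in("side","top"):
    p,d=manip.snapshot(n);np.savez(f"pics/{n}0.npz",p=p,d=d)
    cv2.imwrite(f"pics/{n}0.png",cv2.resize(p[:,:,::-1],(800,600),interpolation=cv2.INTER_CUBIC))
    print(n,manip.camera_params(n),(d>0).mean())
E
```

```text
{'time': 0.0, 'joint_pos': [-1.5238, 0.2593, 1.5361, 0.0, 1.348, -0.2028], 'qvel': [0.0001, -0.0006, -0.0002, -0.001, 0.0003, 0.0002], 'joint_efforts': [0.0018, -44.6032, -29.0566, -0.0001, 0.012, -0.0], 'position': [0.136, -0.5324, 0.2305], 'tcp_rot': [0.7017, 0.0887, -0.7015, 0.0874], 'contact_force': [-0.2923, 0.4657, 0.9749], 'ft_torque': [0.013, 0.0063, -0.0038], 'finger_gap': 0.0853}
side {'fov_y': 55.53961536976501, 'cx': 284.16499963443977, 'cy': 206.2765709166953, 'dist_coeffs': array([-0.03385523,  0.        ,  0.        ,  0.        ,  0.        ]), 'rvec': array([ 0.55768523, -2.50297444,  1.44425902]), 'tvec': array([0.52357562, 0.28826191, 0.70115891])} 0.9959141156462585
top {'fov_y': 52.366503816688606, 'cx': 282.73470233290584, 'cy': 209.10715396156834, 'dist_coeffs': array([-0.08114944,  0.        ,  0.        ,  0.        ,  0.        ]), 'rvec': array([ 2.12946131, -2.10936093,  0.21234016]), 'tvec': array([-0.07677007,  0.62889976,  1.01181553])} 0.9961692176870748
```

View pics/top0.png

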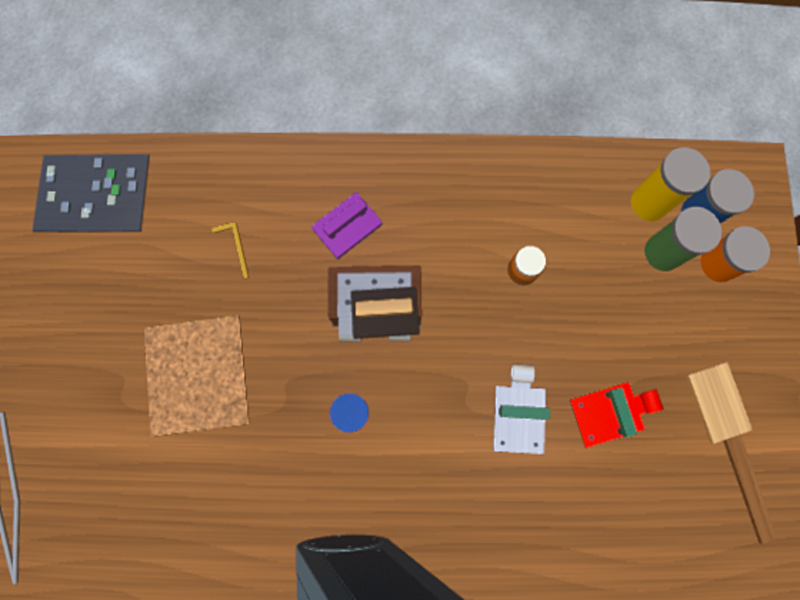

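View pics/side0.png

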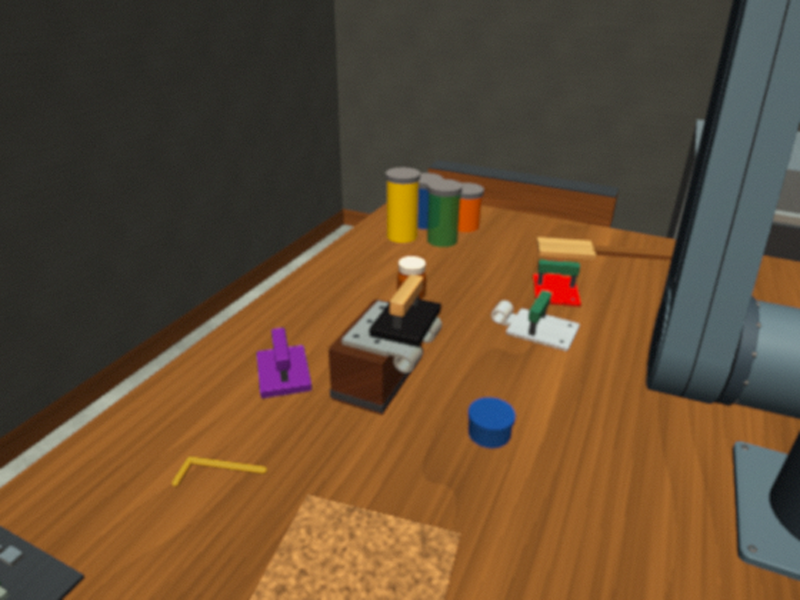

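Candidates, as top-picture pixels at 800x600:
- **Leaf:** silver plate with green bar at (521,412), or the red look-alike at (610,412). I choose the silver one.
- **Pad:** black with pale bar at (385,312), or the purple one at (347,225). I choose the black one.

Mat (197,376), jamb (375,300), tin (349,412), jar (528,265) and pin (235,245) are also in view.

```bash
cat > h.py <<'E'
import numpy as np,cv2
from bench import manip
from scipy.spatial.transform import Rotation as R
def cam(n):
    c=manip.camera_params(n);f=210/np.tan(np.radians(c['fov_y']/2))
    K=np.array([[f,0,c['cx']],[0,f,c['cy']],[0,0,1]]);return K,c['dist_coeffs'],R.from_rotvec(c['rvec']).as_matrix(),np.array(c['tvec'])
def rays(n,uv):
    K,D,M,t=cam(n);x=cv2.undistortPoints(np.float64(uv).reshape(-1,1,2),K,D)[:,0]
    return np.c_[x,np.ones(len(x))],M,t
def plane(n,uv,z):
    r,M,t=rays(n,uv);o=-M.T@t;d=r@M;return o+d*((z-o[2])/d[:,2])[:,None]
def cloud(n,d):
    v,u=np.mgrid[:420,:560];r,M,t=rays(n,np.c_[u.ravel(),v.ravel()])
    return ((r*d.ravel()[:,None]-t)@M).reshape(420,560,3)
def proj(n,P):
    K,D,M,t=cam(n);return cv2.projectPoints(np.float64(P).reshape(-1,1,3),cv2.Rodrigues(M)[0],t,K,D)[0][:,0]
def rect(P):
    (c,s,a)=cv2.minAreaRect(np.float32(P[:,:2]*1000));return np.round(c,1),np.round(s,1),round(a,2)
E
python3 - <<'E'
from h import *
for n in("top","side"):
    z=np.load(f"pics/{n}0.npz");p,d=z['p'],z['d'];X=cloud(n,d);H=cv2.cvtColor(p,cv2.COLOR_RGB2HSV)
    print(n,"bench z",np.median(X[250:280,300:310,2]) if n=="top" else '')
    if n=="top":
        boxes=dict(leaf=(335,250,390,325),pad=(225,180,300,245),mat=(95,215,180,310),tin=(225,270,265,310),jar=(350,165,390,205))
        for k,(a,b,c,e) in boxes.items():
            q=X[b:e,a:c].reshape(-1,3);hh=H[b:e,a:c].reshape(-1,3)
            hist=np.histogram(q[:,2],bins=np.arange(-.01,.2,.004));print(k,[(round(x,3),int(m)) for x,m in zip(hist[1],hist[0]) if m>15])
    cr=p[165:330,215:400] if n=="top" else p[170:300,220:420]
    cv2.imwrite(f"pics/crop_{n}.png",cv2.resize(cr[:,:,::-1],None,fx=4 if n=="top" else 4,fy=3.6 if 0 else 4,interpolation=cv2.INTER_CUBIC)[:600,:800])
E
```

```text
top bench z -0.0011702119586447018
leaf [(np.float64(-0.01), 18), (np.float64(-0.006), 741), (np.float64(-0.002), 1354), (np.float64(0.002), 621), (np.float64(0.006), 807), (np.float64(0.01), 83), (np.float64(0.022), 43), (np.float64(0.026), 68), (np.float64(0.03), 53), (np.float64(0.054), 22), (np.float64(0.058), 189), (np.float64(0.062), 71)]
pad [(np.float64(-0.01), 22), (np.float64(-0.006), 533), (np.float64(-0.002), 927), (np.float64(0.002), 105), (np.float64(0.09), 27), (np.float64(0.094), 270), (np.float64(0.098), 432), (np.float64(0.102), 332), (np.float64(0.106), 558), (np.float64(0.11), 43), (np.float64(0.114), 19), (np.float64(0.118), 408), (np.float64(0.122), 656), (np.float64(0.126), 46), (np.float64(0.158), 17), (np.float64(0.166), 147), (np.float64(0.17), 229)]
mat [(np.float64(-0.01), 19), (np.float64(-0.006), 832), (np.float64(-0.002), 2111), (np.float64(0.002), 3423), (np.float64(0.006), 1623), (np.float64(0.01), 41)]
tin [(np.float64(-0.006), 290), (np.float64(-0.002), 630), (np.float64(0.002), 77), (np.float64(0.034), 176), (np.float64(0.038), 366), (np.float64(0.042), 42)]
jar [(np.float64(-0.006), 346), (np.float64(-0.002), 605), (np.float64(0.002), 88), (np.float64(0.042), 35), (np.float64(0.046), 36), (np.float64(0.07), 183), (np.float64(0.074), 140)]
side bench z
```

View pics/crop_top.png

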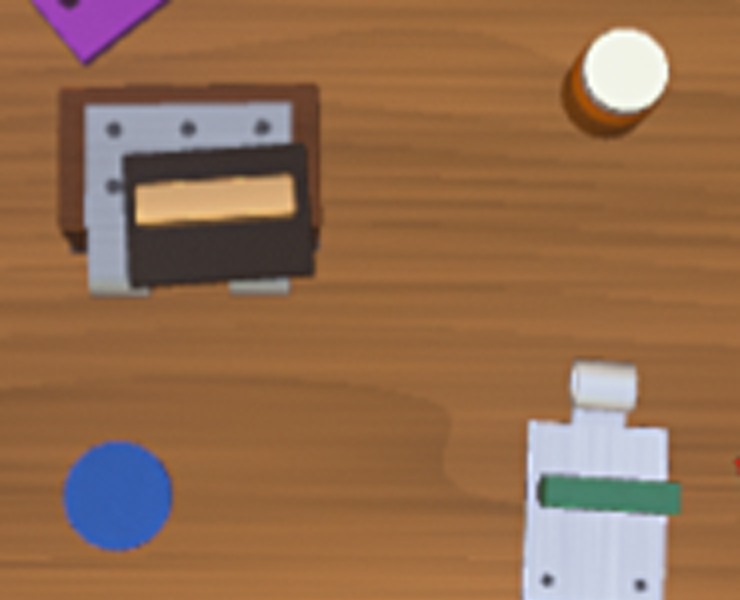

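View pics/crop_side.png

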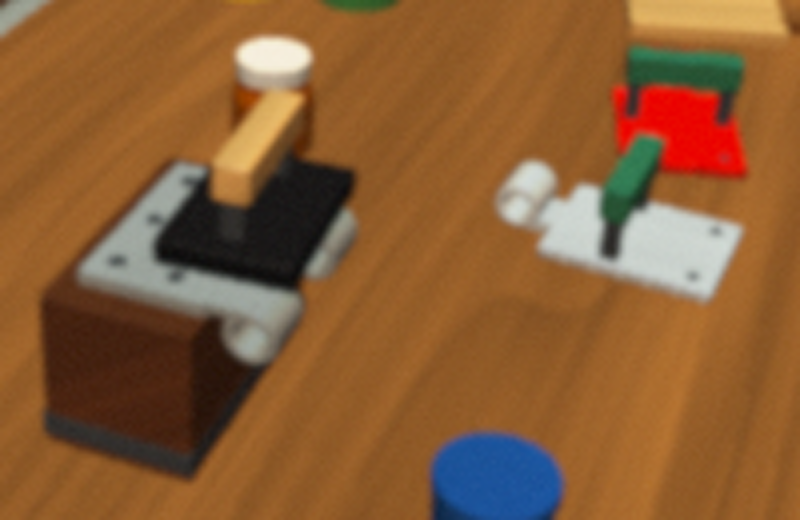

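Crops confirm the choice: black pad with pale bar on the hinge, silver leaf with green bar on the bare bench. Now the metric poses.

```bash
cat > meas.py <<'E'
from h import *
def run(p,d,boxes):
    X=cloud("top",d);H=cv2.cvtColor(p,cv2.COLOR_RGB2HSV);out={}
    for k,(a,b,c,e,zl,zh,zt,f) in boxes.items():
        m=np.zeros((420,560),bool);m[b:e,a:c]=True
        m&=(X[...,2]>zl)&(X[...,2]<zh)&f(H,p.astype(int))
        m=m.astype(np.uint8);n,l,s,_=cv2.connectedComponentsWithStats(m);
        if n<2: print(k,'none');continue
        m=(l==1+s[1:,4].argmax()).astype(np.uint8)
        cs,_=cv2.findContours(cv2.resize(m,None,fx=4,fy=4,interpolation=cv2.INTER_NEAREST),0,1);c_=max(cs,key=cv2.contourArea)[:,0]
        P=plane("top",(c_+.5)/4-.5,zt);print(k,rect(P),'n',m.sum(),'zmed',round(float(np.median(X[m>0][:,2])),4));out[k]=P
    return out
E
python3 - <<'E'
from meas import *
z=np.load("pics/top0.npz");p,d=z['p'],z['d']
T=lambda H,p:np.ones(H.shape[:2],bool)
gr=lambda H,p:(H[...,0]>60)&(H[...,0]<95)&(H[...,1]>80)
grey=lambda H,p:(H[...,1]<45)
o=run(p,d,dict(leafbar=(335,250,390,325,.05,.08,.062,gr),
 leafplate=(335,250,390,325,-.01,.035,.008,lambda H,p:(H[...,1]<60)&(H[...,2]>120)),
 knuckle=(335,250,390,325,.018,.045,.026,lambda H,p:(H[...,1]<60)&(H[...,2]>120)),
 padbar=(225,180,300,245,.15,.19,.172,T),
 pad=(225,180,300,245,.114,.14,.124,lambda H,p:H[...,2]<90),
 wood=(225,180,300,245,.08,.112,.100,T),
 steel=(225,180,300,245,.098,.114,.108,lambda H,p:(H[...,1]<60)&(H[...,2]>100)),
 mat=(95,215,180,310,-.02,.03,.006,lambda H,p:(H[...,0]<20)&(p[...,0]>165)),
 tin=(225,270,265,310,.03,.06,.04,T),jar=(350,165,390,205,.06,.09,.075,T)))
# lines on steel top left edge/back edge & wood back edge
P=o['steel'];print('steel ext',P.min(0),P.max(0))
P=o['wood'];print('wood ext',P.min(0),P.max(0))
H=cv2.cvtColor(p,cv2.COLOR_RGB2HSV)
print(p[262:312:8,140],p[290,105:185:8])
E
```

```text
leafbar (array([ 434.3, -279.6]), array([83.5, 19.1]), 86.46) n 241 zmed 0.061
leafplate (array([ 442.7, -281.1]), array([ 94.2, 158.6]), 86.63) n 1584 zmed 0.0071
knuckle (array([ 503.9, -284.4]), array([40.5, 32. ]), 83.22) n 174 zmed 0.0286
padbar (array([593.1, -38.6]), array([26.7, 90. ]), 4.46) n 426 zmed 0.1703
pad (array([594.7, -37.8]), array([ 81.8, 111.5]), 4.45) n 1047 zmed 0.1226
wood (array([613.9, -20.1]), array([131.2, 161.2]), 1.77) n 1605 zmed 0.1042
steel (array([608.6, -20.5]), array([117.3, 125.8]), 1.95) n 897 zmed 0.1067
mat (array([485.5, 322.6]), array([221.3, 208.8]), 8.29) n 4981 zmed 0.0049
tin (array([432.2,  24.8]), array([68.2, 69. ]), 0.67) n 592 zmed 0.0389
jar (array([ 696.6, -292.1]), array([54.2, 55.9]), 0.65) n 360 zmed 0.0736
steel ext [ 0.54856672 -0.08171419  0.108     ] [0.66878622 0.04408691 0.108     ]
wood ext [ 0.54715556 -0.09906898  0.1       ] [0.68103572 0.0624074  0.1       ]
[[203 148 101]
 [184 134  93]
 [178 129  89]
 [176 129  88]
 [189 137  96]
 [162 109  63]
 [167 112  67]] [[189 145 111]
 [175 128  86]
 [187 135  92]
 [183 132  91]
 [177 130  90]
 [177 128  88]
 [209 152 105]
 [173 126  86]
 [190 137  95]
 [153 103  61]]
```

```bash
cat >> h.py <<'E'
def goal(pos,yaw,nrow=8,axis_sign=None):
    """rows (cm,deg in tool axes) from measured pose to tcp pos, tool x down, tool y along +-(cos yaw,sin yaw)"""
    s=manip.read_state();A=R.from_quat(s['tcp_rot']);M=A.as_matrix()
    best=None
    for sg in(1,-1):
        y=sg*np.array([np.cos(yaw),np.sin(yaw),0]);x=np.array([0,0,-1.]);T=np.c_[x,y,np.cross(x,y)]
        rv=(A.inv()*R.from_matrix(T)).as_rotvec(degrees=True)
        if best is None or np.linalg.norm(rv)<np.linalg.norm(best):best=rv
    dw=np.array(pos)-s['position'];print('t',round(s['time'],2),'pos',np.round(s['position'],4),'gap',round(s['finger_gap'],4),'F',np.round(s['contact_force'],1),'q',np.round(s['joint_pos'],2))
    print('toolx',M[:,0].round(3),'tooly',M[:,1].round(3),'toolz',M[:,2].round(3))
    print('shift cm in tool now',np.round(M.T@dw*100,2),'rotvec deg',best.round(2), 'shift in goal axes',np.round((A*R.from_rotvec(best,degrees=True)).as_matrix().T@dw*100,2))
E
python3 - <<'E'
from h import *
z=np.load("pics/top0.npz");p,d=z['p'],z['d'];X=cloud("top",d)
H=cv2.cvtColor(p,cv2.COLOR_RGB2HSV)
c=np.float64([[145,328],[238,317],[248,424],[152,436]])*.7
P=plane("top",c,.006);print('mat corners',P.round(3).tolist(),P.mean(0))
pin=((H[...,0]>18)&(H[...,0]<32)&(H[...,1]>150));pin[:,:140]=0;pin[:,180:]=0;pin[:150]=0;pin[200:]=0
ys,xs=np.nonzero(pin);Q=plane("top",np.c_[xs,ys],.005);print('pin',Q.min(0),Q.max(0))
for n in('top','side'):
  K,D,M,t=cam(n);print(n,'campos',-M.T@t)
goal((.5935,-.038,.235),np.radians(4.45))
E
```

```text
mat corners [[0.58, 0.411, 0.006], [0.603, 0.236, 0.006], [0.409, 0.207, 0.006], [0.384, 0.381, 0.006]] [0.49407103 0.30864626 0.006     ]
pin [0.67934961 0.22392349 0.005     ] [0.78597301 0.29891685 0.005     ]
top campos [ 0.41975468 -0.06850138  1.11547872]
side campos [0.2934533  0.64077279 0.59341853]
t 0.1 pos [ 0.136  -0.5324  0.2305] gap 0.0852 F [-0.5  0.1  0.4] q [-1.52  0.26  1.54  0.    1.35 -0.2 ]
toolx [-0.     0.002 -1.   ] tooly [ 0.247 -0.969 -0.002] toolz [-0.969 -0.247 -0.   ]
shift cm in tool now [ -0.37 -36.6  -56.55] rotvec deg [-8.014e+01 -8.000e-02  6.000e-02] shift in goal axes [ -0.45  49.45 -45.75]
```

Emit:
{"fn": "drive_tool", "kwargs": {
  "rows": [
    [0, 0.1, -3.9, -4, 0, 0, 8.5],
    [0, 0.1, -3.9, -4, 0, 0, 8.5],
    [0, 0.1, -3.9, -4, 0, 0, 8.5],
    [0, 0.1, -3.9, -4, 0, 0, 8.5],
    [0, 0.1, -3.9, -4, 0, 0, 8.5],
    [0, 0.1, -3.9, -4, 0, 0, 8.5],
    [0, 0.1, -3.9, -4, 0, 0, 8.5],
    [0, 0.1, -3.9, -4, 0, 0, 8.5]
  ]
}}

```text
time: 0.77
position: [0.4124, -0.3926, 0.2308]
tcp_rot: [-0.65, -0.279, 0.65, -0.279]
contact_force: [1.1, -1.3, 0.2]
finger_gap: 0.085
```

Emit:
{"fn": "drive_tool", "kwargs": {
  "rows": [
    [0, 0.1, -3.9, -4, 0, 0, 8.5],
    [0, 0.1, -3.9, -4, 0, 0, 8.5],
    [0, 0.1, -3.9, -4, 0, 0, 8.5],
    [0, 0.1, -3.9, -4, 0, 0, 8.5],
    [0, 0.1, -3.9, -4, 0, 0, 8.5],
    [0, 0.1, -3.9, -4, 0, 0, 8.5],
    [0, 0.1, -3.9, -4, 0, 0, 8.5],
    [0, 0.1, -2, -2, 0, 0, 8.5]
  ]
}}

```text
time: 1.43
position: [0.5661, -0.1441, 0.2308]
tcp_rot: [0.555, 0.439, -0.554, 0.438]
contact_force: [-1.1, -0.3, 0.5]
finger_gap: 0.0851
```

```bash
python3 - <<'E'
from h import *
goal((.5935,-.038,.235),np.radians(4.45))
E
```

```text
t 1.43 pos [ 0.5661 -0.1441  0.2308] gap 0.0851 F [-1.1 -0.3  0.5] q [-0.44  0.32  1.45  0.    1.37 -0.21]
toolx [-0.     0.002 -1.   ] tooly [ 0.973 -0.231 -0.001] toolz [-0.231 -0.973 -0.002]
shift cm in tool now [ -0.4    0.21 -10.96] rotvec deg [-17.78  -0.12   0.04] shift in goal axes [ -0.42   3.55 -10.37]
```

Emit:
{"fn": "drive_tool", "kwargs": {
  "rows": [
    [0, 0.1, -2.7, -4, 0, 0, 8.5],
    [0, 0.1, -2.5, -4, 0, 0, 8.5],
    [0, 0.1, -2.5, -4, 0, 0, 8.5],
    [0, 0.1, -2, -4, 0, 0, 8.5],
    [0, 0, 0, 0, 0, 0, 8.5],
    [0, 0, 0, 0, 0, 0, 8.5]
  ]
}}

```text
time: 1.93
position: [0.5826, -0.0522, 0.2309]
tcp_rot: [0.489, 0.511, -0.49, 0.51]
contact_force: [1.2, -0.8, 0.2]
finger_gap: 0.0848
```

```bash
python3 - <<'E'
from h import *
goal((.594,-.038,.141),np.radians(4.45))
E
```

```text
t 1.93 pos [ 0.5826 -0.0522  0.2309] gap 0.0848 F [ 1.2 -0.8  0.2] q [-0.28  0.32  1.45 -0.    1.37 -0.32]
toolx [-0.001 -0.    -1.   ] tooly [ 0.999  0.042 -0.001] toolz [ 0.042 -0.999  0.   ]
shift cm in tool now [ 8.99  1.2  -1.37] rotvec deg [-2.06 -0.    0.05] shift in goal axes [ 8.99  1.25 -1.32]
```

Emit:
{"fn": "drive_tool", "kwargs": {
  "rows": [
    [1, 1.2, -1.3, -2, 0, 0, 8.5],
    [2, 0, 0, 0, 0, 0, 8.5],
    [2, 0, 0, 0, 0, 0, 8.5],
    [2, 0, 0, 0, 0, 0, 8.5],
    [1.3, 0, 0, 0, 0, 0, 8.5],
    [0.7, 0, 0, 0, 0, 0, 8.5],
    [0, 0, 0, 0, 0, 0, 8.5]
  ]
}}

```text
time: 2.52
position: [0.593, -0.0406, 0.1393]
tcp_rot: [0.481, 0.519, -0.482, 0.517]
contact_force: [-0.6, 0.3, -0.2]
finger_gap: 0.0849
```

```bash
python3 - <<'E'
from h import *
goal((.594,-.038,.141),np.radians(4.45))
for n in("side","top"):
    p,d=manip.snapshot(n);cr=p[120:320,200:400] if n=="side" else p[150:290,190:340]
    cv2.imwrite(f"pics/g1_{n}.png",cv2.resize(cr[:,:,::-1],None,fx=3,fy=3,interpolation=cv2.INTER_CUBIC))
E
```

```text
t 2.52 pos [ 0.593  -0.0406  0.1393] gap 0.0849 F [-0.6  0.3 -0.2] q [-0.26  0.41  1.55 -0.    1.18 -0.33]
toolx [-0.004  0.001 -1.   ] tooly [ 0.997  0.073 -0.004] toolz [ 0.073 -0.997 -0.001]
shift cm in tool now [-0.17  0.12 -0.25] rotvec deg [-0.26 -0.05  0.21] shift in goal axes [-0.17  0.12 -0.25]
```

View pics/g1_side.png

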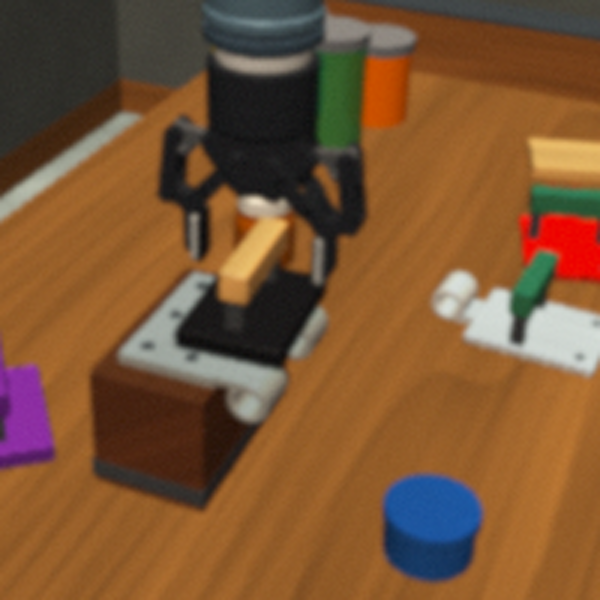

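The side crop shows the fingers straddling the pale bar (tips at about (195,240) and (320,260), bar at (255,260)). Closing.

Emit:
{"fn": "drive_tool", "kwargs": {
  "rows": [
    [0.2, 0.1, -0.2, 0, 0, 0, 8.5],
    [0, 0, 0, 0, 0, 0, 5],
    [0, 0, 0, 0, 0, 0, 3],
    [0, 0, 0, 0, 0, 0, 1.5],
    [0, 0, 0, 0, 0, 0, 0.5],
    [0, 0, 0, 0, 0, 0, 0.5],
    [0, 0, 0, 0, 0, 0, 0.5],
    [0, 0, 0, 0, 0, 0, 0.5]
  ]
}}

```text
time: 3.28
position: [0.5954, -0.0376, 0.1396]
tcp_rot: [0.481, 0.518, -0.481, 0.519]
contact_force: [1.1, 0.2, 1.7]
finger_gap: 0.0208
```

Emit:
{"fn": "drive_tool", "kwargs": {
  "rows": [
    [0, 0, 0, 0, 0, 0, 0.5],
    [-0.5, 0, 0, 0, 0, 0, 0.5],
    [-0.8, 0, 0, 0, 0, 0, 0.5],
    [-1, 0, 0, 0, 0, 0, 0.5],
    [-1, 0, 0, 0, 0, 0, 0.5],
    [-1, 0, 0, 0, 0, 0, 0.5],
    [-0.7, 0, 0, 0, 0, 0, 0.5],
    [0, 0, 0, 0, 0, 0, 0.5]
  ]
}}

```text
time: 3.95
position: [0.5963, -0.0379, 0.192]
tcp_rot: [0.482, 0.517, -0.48, 0.52]
contact_force: [-0.2, 0.4, -2.0]
finger_gap: 0.0216
```

```bash
python3 - <<'E'
from h import *
goal((.494,.309,.17),np.radians(4.45))
for n in("side","top"):
    p,d=manip.snapshot(n);np.savez(f"pics/{n}1.npz",p=p,d=d);cr=p[100:320,200:400] if n=="side" else p[150:290,190:340]
    cv2.imwrite(f"pics/g2_{n}.png",cv2.resize(cr[:,:,::-1],None,fx=2.7,fy=2.7,interpolation=cv2.INTER_CUBIC))
E
```

```text
t 3.95 pos [ 0.5963 -0.0379  0.192 ] gap 0.0216 F [-0.2  0.4 -2. ] q [-0.25  0.37  1.48  0.    1.29 -0.33]
toolx [ 0.004 -0.001 -1.   ] tooly [0.997 0.075 0.004] toolz [ 0.075 -0.997  0.001]
shift cm in tool now [  2.12  -7.6  -35.37] rotvec deg [-0.13  0.08 -0.23] shift in goal axes [  2.2   -7.51 -35.38]
```

View pics/g2_side.png

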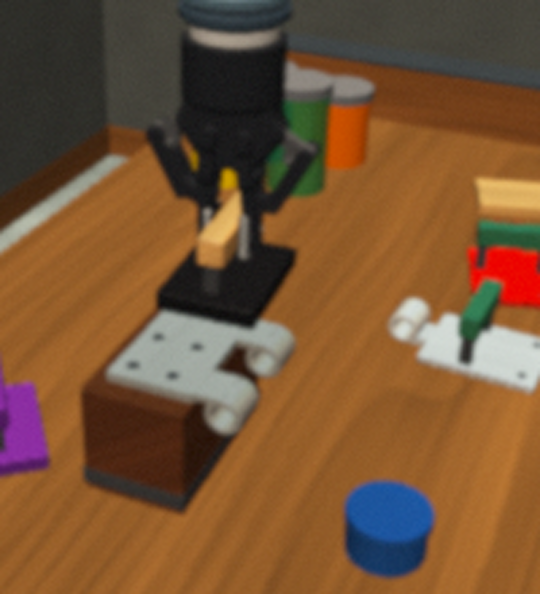

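Pad is gripped and level, about 50 mm above the hinge (crop (230,275)). Carrying it to the mat.

Emit:
{"fn": "drive_tool", "kwargs": {
  "rows": [
    [0, -0.2, -1, 0, 0, 0, 0.5],
    [0, -0.4, -2, 0, 0, 0, 0.5],
    [0, -0.6, -2.8, 0, 0, 0, 0.5],
    [0, -0.6, -2.8, 0, 0, 0, 0.5],
    [0, -0.6, -2.8, 0, 0, 0, 0.5],
    [0, -0.6, -2.8, 0, 0, 0, 0.5],
    [0, -0.6, -2.8, 0, 0, 0, 0.5],
    [0, -0.6, -2.8, 0, 0, 0, 0.5]
  ]
}}

```text
time: 4.72
position: [0.5368, 0.1585, 0.1885]
tcp_rot: [0.48, 0.519, -0.481, 0.518]
contact_force: [0.7, 0.7, -2.3]
finger_gap: 0.0212
```

Emit:
{"fn": "drive_tool", "kwargs": {
  "rows": [
    [0, -0.6, -2.8, 0, 0, 0, 0.5],
    [0, -0.6, -2.8, 0, 0, 0, 0.5],
    [0, -0.6, -2.8, 0, 0, 0, 0.5],
    [0, -0.6, -2.8, 0, 0, 0, 0.5],
    [0, -0.5, -2.2, 0, 0, 0, 0.5],
    [0, -0.4, -1.3, 0, 0, 0, 0.5],
    [0, -0.2, -0.7, 0, 0, 0, 0.5],
    [0, 0, 0, 0, 0, 0, 0.5]
  ]
}}

```text
time: 5.38
position: [0.4908, 0.3087, 0.1889]
tcp_rot: [0.48, 0.519, -0.481, 0.519]
contact_force: [-0.3, -0.1, -2.5]
finger_gap: 0.0213
```

```bash
python3 - <<'E'
from h import *
goal((.494,.309,.038),np.radians(4.45))
# jamb measure from saved clear-ish view
z=np.load("pics/top1.npz");cv2.imwrite("pics/g2_topb.png",cv2.resize(z['p'][150:290,190:340,::-1],None,fx=4,fy=4,interpolation=cv2.INTER_CUBIC))
p,d=manip.snapshot("side");np.savez("pics/side2.npz",p=p,d=d);cv2.imwrite("pics/g3_side.png",cv2.resize(p[:,:,::-1],(800,600)))
p,d=manip.snapshot("top");np.savez("pics/top2.npz",p=p,d=d);cv2.imwrite("pics/g3_top.png",cv2.resize(p[:,:,::-1],(800,600)))
E
```

```text
t 5.38 pos [0.4908 0.3087 0.1889] gap 0.0213 F [-0.3 -0.1 -2.5] q [0.37 0.34 1.52 0.   1.28 0.29]
toolx [-0.001 -0.    -1.   ] tooly [ 0.997  0.077 -0.001] toolz [ 0.077 -0.997  0.   ]
shift cm in tool now [ 1.508e+01  3.400e-01 -1.000e-02] rotvec deg [-0.02  0.01  0.06] shift in goal axes [ 1.509e+01  3.200e-01 -1.000e-02]
```

View pics/g3_side.png

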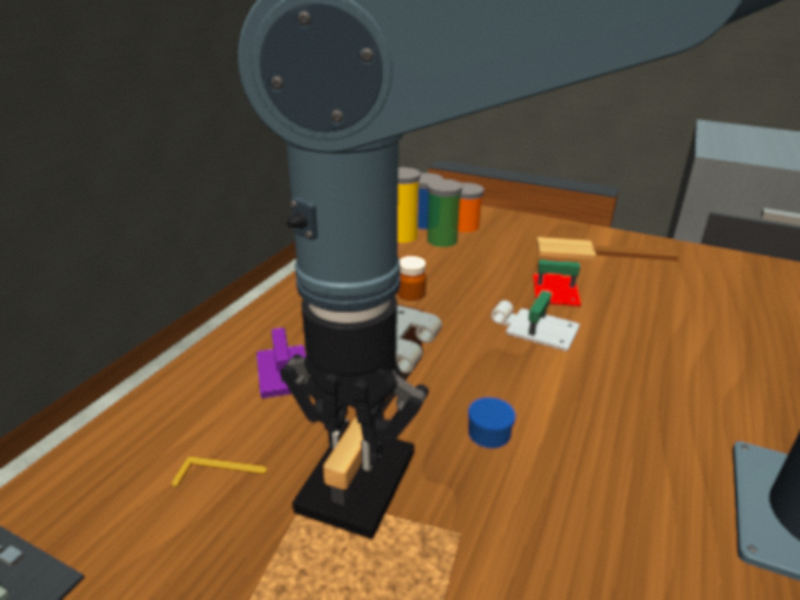

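View pics/g3_top.png

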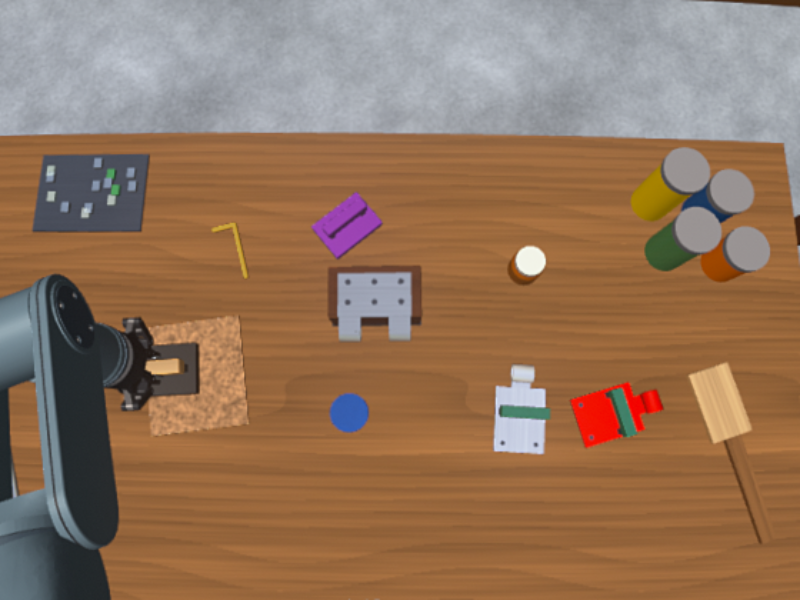

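Pad hangs level above the mat; the full hinge is now visible in the top view at (375,300). Lowering.

Emit:
{"fn": "drive_tool", "kwargs": {
  "rows": [
    [1, 0.2, 0, 0, 0, 0, 0.5],
    [2, 0.1, 0, 0, 0, 0, 0.5],
    [2.5, 0, 0, 0, 0, 0, 0.5],
    [2.5, 0, 0, 0, 0, 0, 0.5],
    [2.2, 0, 0, 0, 0, 0, 0.5],
    [1.8, 0, 0, 0, 0, 0, 0.5],
    [1.2, 0, 0, 0, 0, 0, 0.5],
    [0.8, 0, 0, 0, 0, 0, 0.5]
  ]
}}

```text
time: 6.15
position: [0.4944, 0.3059, 0.0468]
tcp_rot: [0.48, 0.518, -0.482, 0.518]
contact_force: [-0.2, -0.5, -2.5]
finger_gap: 0.0216
```

Emit:
{"fn": "drive_tool", "kwargs": {
  "rows": [
    [0.3, 0, 0, 0, 0, 0, 0.5],
    [0.3, 0, 0, 0, 0, 0, 0.5],
    [0.2, 0, 0, 0, 0, 0, 0.5],
    [0, 0, 0, 0, 0, 0, 0.5],
    [0, 0, 0, 0, 0, 0, 0.5]
  ]
}}

```text
time: 6.57
position: [0.4954, 0.3079, 0.042]
tcp_rot: [0.481, 0.518, -0.48, 0.519]
contact_force: [0.1, 0.4, -2.9]
finger_gap: 0.0214
```

```bash
python3 - <<'E'
from h import *
goal((.494,.309,.038),np.radians(4.45))
E
```

```text
t 6.57 pos [0.4954 0.3079 0.042 ] gap 0.0214 F [ 0.1  0.4 -2.9] q [0.37 0.5  1.68 0.   0.96 0.29]
toolx [ 0.001  0.001 -1.   ] tooly [0.997 0.075 0.001] toolz [ 0.075 -0.997 -0.   ]
shift cm in tool now [ 0.4  -0.13 -0.12] rotvec deg [-0.14 -0.02 -0.08] shift in goal axes [ 0.4  -0.13 -0.12]
```

Emit:
{"fn": "drive_tool", "kwargs": {
  "rows": [
    [0.2, 0, 0, 0, 0, 0, 0.5],
    [0.1, 0, 0, 0, 0, 0, 0.5],
    [0.1, 0, 0, 0, 0, 0, 0.5],
    [0, 0, 0, 0, 0, 0, 0.5]
  ]
}}

```text
time: 6.9
position: [0.495, 0.3079, 0.0377]
tcp_rot: [0.481, 0.518, -0.481, 0.519]
contact_force: [-1.4, -0.1, -0.8]
finger_gap: 0.0213
```

Emit:
{"fn": "drive_tool", "kwargs": {
  "rows": [
    [0.1, 0, 0, 0, 0, 0, 0.5],
    [0, 0, 0, 0, 0, 0, 0.5]
  ]
}}

```text
time: 7.07
position: [0.4952, 0.3079, 0.0376]
tcp_rot: [0.481, 0.518, -0.481, 0.519]
contact_force: [-1.6, -0.8, 7.2]
finger_gap: 0.0215
```

Firm, gentle contact. Releasing.

Emit:
{"fn": "drive_tool", "kwargs": {
  "rows": [
    [0, 0, 0, 0, 0, 0, 2.4],
    [0, 0, 0, 0, 0, 0, 3],
    [0, 0, 0, 0, 0, 0, 5],
    [0, 0, 0, 0, 0, 0, 7],
    [0, 0, 0, 0, 0, 0, 8.5],
    [0, 0, 0, 0, 0, 0, 8.5],
    [0, 0, 0, 0, 0, 0, 8.5]
  ]
}}

```text
time: 7.65
position: [0.4949, 0.3078, 0.0362]
tcp_rot: [0.481, 0.518, -0.481, 0.518]
contact_force: [0.4, -0.3, -0.3]
finger_gap: 0.0853
```

Emit:
{"fn": "drive_tool", "kwargs": {
  "rows": [
    [-1, 0, 0, 0, 0, 0, 8.5],
    [-2, 0, 0, 0, 0, 0, 8.5],
    [-2.5, 0, 0, 0, 0, 0, 8.5],
    [-3, 0, 0, 0, 0, 0, 8.5],
    [-3, 0, 0, 0, 0, 0, 8.5],
    [-3, 0, 0, 0, 0, 0, 8.5],
    [-1, 0, 0, 0, 0, 0, 8.5]
  ]
}}

```text
time: 8.23
position: [0.497, 0.3087, 0.1972]
tcp_rot: [0.483, 0.517, -0.478, 0.52]
contact_force: [1.1, 1.4, 1.6]
finger_gap: 0.0852
```

```bash
python3 - <<'E'
from h import *
goal((.4343,-.2796,.2),np.radians(-3.5))
p,d=manip.snapshot("side");np.savez("pics/side3.npz",p=p,d=d);cv2.imwrite("pics/g4_side.png",cv2.resize(p[:,:,::-1],(800,600)))
# jamb from top2
z=np.load("pics/top2.npz");p,d=z['p'],z['d'];X=cloud("top",d)
cv2.imwrite("pics/jamb_top.png",cv2.resize(p[175:250,220:305,::-1],None,fx=8,fy=8,interpolation=cv2.INTER_CUBIC))
z=np.load("pics/side1.npz");cv2.imwrite("pics/jamb_side.png",cv2.resize(z['p'][200:300,225:325,::-1],None,fx=6,fy=6,interpolation=cv2.INTER_CUBIC))
E
```

```text
t 8.23 pos [0.497  0.3087 0.1972] gap 0.0852 F [1.1 1.4 1.6] q [0.37 0.34 1.51 0.   1.29 0.29]
toolx [ 0.008  0.003 -1.   ] tooly [0.997 0.075 0.008] toolz [ 0.075 -0.997 -0.002]
shift cm in tool now [ -0.51 -10.67  58.19] rotvec deg [ 7.82 -0.17 -0.45] shift in goal axes [-0.28 -2.66 59.1 ]
```

View pics/g4_side.png

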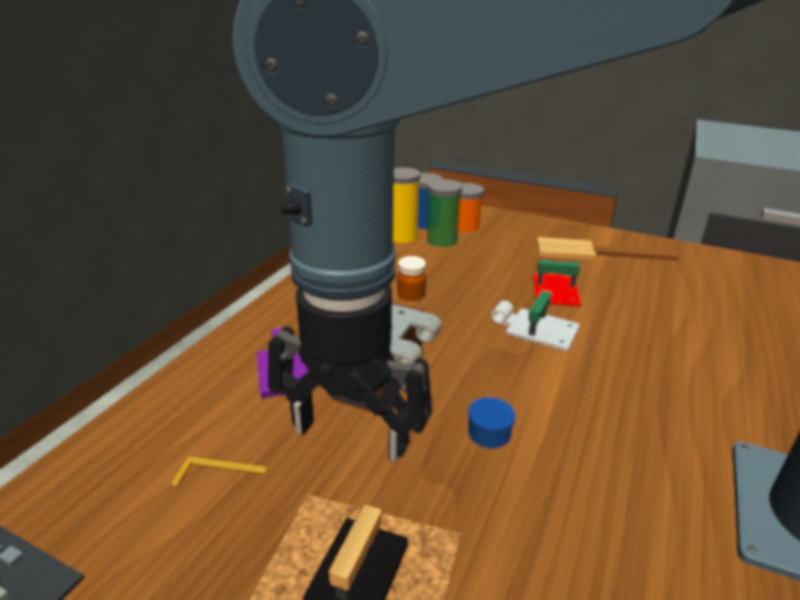

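View pics/jamb_top.png

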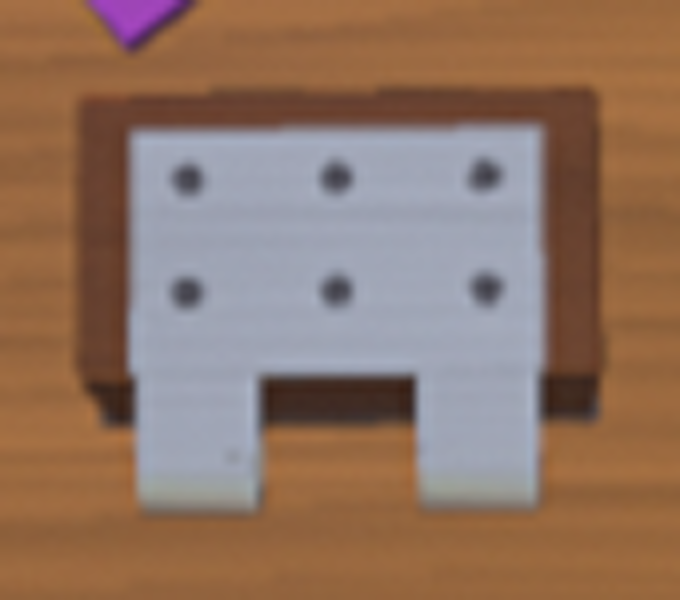

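View pics/jamb_side.png

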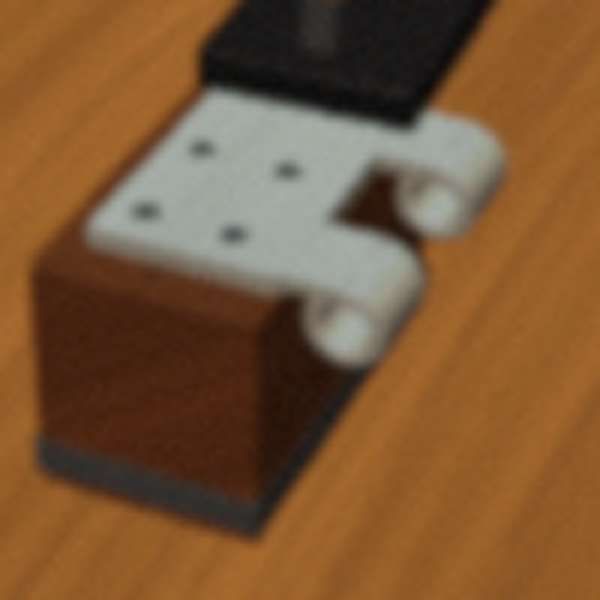

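```bash
cat > jamb.py <<'E'
from h import *
def edge(img,u0,v0,u1,v1,vary):
    """subpixel strongest-gradient edge along rows (vary='u') or cols"""
    pts=[]
    if vary=='u':
        for v in range(v0,v1):
            g=np.abs(np.gradient(img[v,u0:u1]));i=g.argmax();w=g[max(0,i-2):i+3];pts.append((u0+(np.arange(max(0,i-2),max(0,i-2)+len(w))*w).sum()/w.sum(),v))
    else:
        for u in range(u0,u1):
            g=np.abs(np.gradient(img[v0:v1,u]));i=g.argmax();w=g[max(0,i-2):i+3];pts.append((u,v0+(np.arange(max(0,i-2),max(0,i-2)+len(w))*w).sum()/w.sum()))
    return np.array(pts)
def med(P,ax):  # robust line: returns coords at mean & slope
    a=P[:,1-ax];b=P[:,ax];k,c=np.polyfit(a,b,1);r=b-(k*a+c);m=np.abs(r)<2*np.std(r)+1e-9;k,c=np.polyfit(a[m],b[m],1);return k,c
E
python3 - <<'E'
from jamb import *
z=np.load("pics/top2.npz");p=z['p'].astype(float)
sat=p[...,2]-p[...,0]   # blue-red: steel ~ high
b=cv2.GaussianBlur(sat,(0,0),.6)
f=lambda u,v:(220+(u+.5)/8-.5,175+(v+.5)/8-.5)
E=dict(kL=(137,390,490),gL=(262,390,490),gR=(416,390,490),kR=(539,390,490),sL=(130,140,360),sR=(545,140,360))
for k,(u,v0,v1) in E.items():
    uu,_=f(u,0);P=edge(b,int(uu)-4,int(175+v0/8),int(uu)+6,int(175+v1/8),'u')
    W=plane('top',P,.108);s,c=med(W,1);print(k,'dy/dx deg',round(np.degrees(np.arctan(s)),2),'y at x=.57/.63',round(c+s*.57,4),round(c+s*.63,4))
for k,(v,u0,u1,zz) in dict(back=(127,150,530,.108),gapback=(376,275,405,.108),kfL=(508,145,250,.108),kfR=(506,428,530,.108)).items():
    vv=175+v/8;P=edge(b,int(220+u0/8),int(vv)-4,int(220+u1/8),int(vv)+6,'v')
    W=plane('top',P,zz);s,c=med(W,0);print(k,'deg',round(np.degrees(np.arctan(-s)),2),'x at y=0/-.02/-.04',[round(c+s*y,4) for y in(0,-.02,-.04)])
    if k[:2]=='kf':
        K,D,M,t=cam('top');o=-M.T@t;x=W[:,0].mean();dx=x-o[0];dz=.108-o[2];n=np.array([-dz,dx])/np.hypot(dx,dz)
        # distance from axis (xa,.092) to line =.016
        # line pts (o0,o2); n.(axis-o)= +.016
        xa=(0.016-n[1]*(.092-o[2]))/n[0]+o[0];print('   axis x at y=',W[:,1].mean().round(4),xa.round(4))
# wood
g=cv2.GaussianBlur(p[...,0],(0,0),.6)
for k,(u,v0,v1) in dict(wL=(80,120,360),wR=(598,120,360)).items():
    uu,_=f(u,0);P=edge(g,int(uu)-4,int(175+v0/8),int(uu)+6,int(175+v1/8),'u');W=plane('top',P,.1);s,c=med(W,1);print(k,round(np.degrees(np.arctan(s)),2),round(c+s*.636,4))
for k,(v,u0,u1) in dict(wb=(94,90,590)).items():
    vv=175+v/8;P=edge(g,int(220+u0/8),int(vv)-4,int(220+u1/8),int(vv)+6,'v');W=plane('top',P,.1);s,c=med(W,0);print(k,round(np.degrees(np.arctan(-s)),2),round(c-s*.02,4))
# bolts
hsv=p.mean(2)
for (u,v) in [(188,179),(337,177),(486,174),(187,292),(337,290),(487,288)]:
    print(plane('top',[f(u,v)],.108)[0].round(4),end=' ')
E
```

```text
kL dy/dx deg 3.69 y at x=.57/.63 0.0393 0.0432
gL dy/dx deg 2.13 y at x=.57/.63 0.0013 0.0035
gR dy/dx deg 3.97 y at x=.57/.63 -0.0445 -0.0404
kR dy/dx deg -0.32 y at x=.57/.63 -0.0817 -0.0821
sL dy/dx deg 1.01 y at x=.57/.63 0.0417 0.0428
sR dy/dx deg 1.5 y at x=.57/.63 -0.0838 -0.0822
back deg 1.34 x at y=0/-.02/-.04 [np.float64(0.6657), np.float64(0.6662), np.float64(0.6667)]
gapback deg 0.58 x at y=0/-.02/-.04 [np.float64(0.5893), np.float64(0.5895), np.float64(0.5897)]
kfL deg 0.85 x at y=0/-.02/-.04 [np.float64(0.5482), np.float64(0.5485), np.float64(0.5488)]
   axis x at y= 0.0206 0.566
kfR deg 0.97 x at y=0/-.02/-.04 [np.float64(0.5492), np.float64(0.5495), np.float64(0.5498)]
   axis x at y= -0.0625 0.5684
wL 1.73 0.0599
wR 0.57 -0.0999
wb -1.17 0.6689
[0.6496 0.0256 0.108 ] [ 0.6506 -0.0195  0.108 ] [ 0.652  -0.0646  0.108 ] [0.6147 0.0249 0.108 ] [ 0.6158 -0.0202  0.108 ] [ 0.6169 -0.0652  0.108 ]
```

Emit:
{"fn": "drive_tool", "kwargs": {
  "rows": [
    [0, -0.6, 3.4, 0.6, 0, 0, 8.5],
    [0, -0.6, 4, 0.6, 0, 0, 8.5],
    [0, -0.6, 4, 0.6, 0, 0, 8.5],
    [0, -0.6, 4, 0.6, 0, 0, 8.5],
    [0, -0.6, 4, 0.6, 0, 0, 8.5],
    [0, -0.5, 4, 0.6, 0, 0, 8.5],
    [0, -0.5, 4, 0.6, 0, 0, 8.5],
    [0, -0.5, 4, 0.6, 0, 0, 8.5]
  ]
}}

```text
time: 8.95
position: [0.4605, -0.0092, 0.1903]
tcp_rot: [-0.502, -0.498, 0.502, -0.497]
contact_force: [0.4, -0.6, -0.2]
finger_gap: 0.0851
```

Emit:
{"fn": "drive_tool", "kwargs": {
  "rows": [
    [0, -0.3, 4, 0.6, 0, 0, 8.5],
    [0, -0.3, 4, 0.6, 0, 0, 8.5],
    [0, -0.2, 4, 0.6, 0, 0, 8.5],
    [0, 0, 4, 0.6, 0, 0, 8.5],
    [0, 0, 4, 0.6, 0, 0, 8.5],
    [0, 0, 3, 0, 0, 0, 8.5],
    [0, 0, 0, 0, 0, 0, 8.5],
    [0, 0, 0, 0, 0, 0, 8.5]
  ]
}}

```text
time: 9.62
position: [0.4452, -0.2385, 0.1899]
tcp_rot: [-0.516, -0.485, 0.516, -0.483]
contact_force: [0.4, 0.6, 0.0]
finger_gap: 0.0851
```

```bash
python3 - <<'E'
from h import *
goal((.4343,-.2796,.03),np.radians(-3.5))
p,d=manip.snapshot("top");np.savez("pics/top4.npz",p=p,d=d);cv2.imwrite("pics/g5_top.png",cv2.resize(p[:,:,::-1],(800,600)))
E
```

```text
t 9.62 pos [ 0.4452 -0.2385  0.1899] gap 0.0851 F [0.4 0.6 0. ] q [-0.71  0.21  1.7   0.    1.23 -0.65]
toolx [-0.002  0.002 -1.   ] tooly [ 0.998 -0.064 -0.002] toolz [-0.064 -0.998 -0.002]
shift cm in tool now [15.99 -0.79  4.2 ] rotvec deg [-0.19 -0.09  0.11] shift in goal axes [15.99 -0.83  4.17]
```

View pics/g5_top.png

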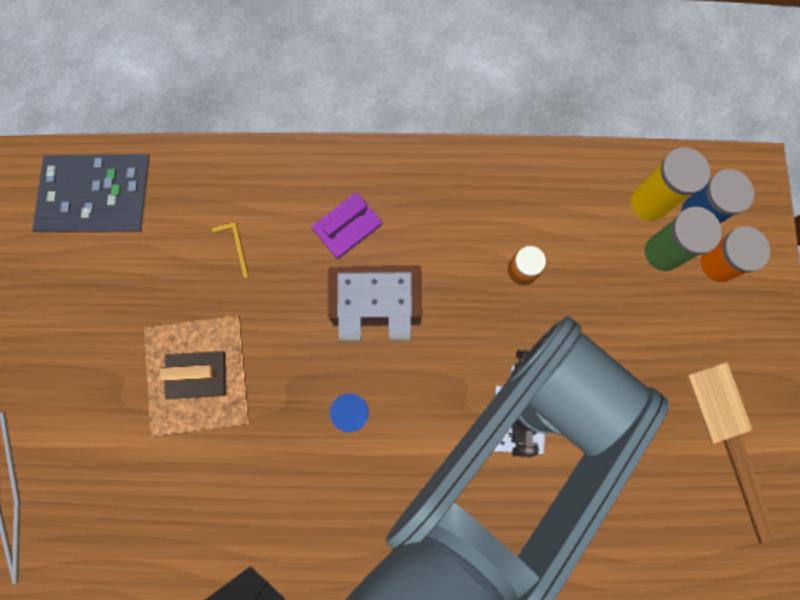

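Top view: the pad lies on the mat at (195,375) and the other items are untouched. Fine-tune over the leaf and descend.

Emit:
{"fn": "drive_tool", "kwargs": {
  "rows": [
    [0, -0.3, 2, 0, 0, 0, 8.5],
    [0, -0.5, 2.2, 0, 0, 0, 8.5],
    [1.5, 0, 0, 0, 0, 0, 8.5],
    [2.5, 0, 0, 0, 0, 0, 8.5],
    [2.5, 0, 0, 0, 0, 0, 8.5],
    [2.5, 0, 0, 0, 0, 0, 8.5],
    [1.5, 0, 0, 0, 0, 0, 8.5],
    [0, 0, 0, 0, 0, 0, 8.5]
  ]
}}

```text
time: 10.33
position: [0.4337, -0.2748, 0.0827]
tcp_rot: [0.515, 0.488, -0.514, 0.482]
contact_force: [-0.8, 0.8, -0.2]
finger_gap: 0.0851
```

```bash
python3 - <<'E'
from h import *
goal((.4343,-.2796,.03),np.radians(-3.5))
p,d=manip.snapshot("side");cv2.imwrite("pics/g6_side.png",cv2.resize(p[140:280,300:450,::-1],None,fx=4,fy=4,interpolation=cv2.INTER_CUBIC))
E
```

```text
t 10.33 pos [ 0.4337 -0.2748  0.0827] gap 0.0851 F [-0.8  0.8 -0.2] q [-0.78  0.35  1.81  0.    0.99 -0.72]
toolx [-0.005  0.006 -1.   ] tooly [ 0.998 -0.059 -0.006] toolz [-0.059 -0.998 -0.006]
shift cm in tool now [5.27 0.12 0.51] rotvec deg [ 0.13 -0.32  0.33] shift in goal axes [5.27 0.09 0.48]
```

View pics/g6_side.png

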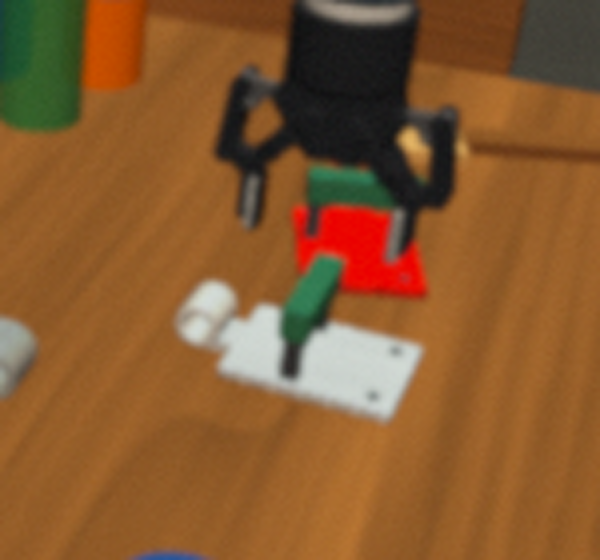

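Emit:
{"fn": "drive_tool", "kwargs": {
  "rows": [
    [1, 0, 0.3, 0, 0, 0, 8.5],
    [1.3, 0, 0, 0, 0, 0, 8.5],
    [1.3, 0, 0, 0, 0, 0, 8.5],
    [1, 0, 0, 0, 0, 0, 8.5],
    [0.5, 0, 0, 0, 0, 0, 8.5],
    [0, 0, 0, 0, 0, 0, 8.5],
    [0, 0, 0, 0, 0, 0, 8.5]
  ]
}}

```text
time: 10.97
position: [0.4356, -0.282, 0.0356]
tcp_rot: [0.515, 0.484, -0.515, 0.485]
contact_force: [0.8, -0.2, -0.4]
finger_gap: 0.085
```

```bash
python3 - <<'E'
from h import *
goal((.4343,-.2796,.03),np.radians(-3.5))
E
```

```text
t 10.97 pos [ 0.4356 -0.282   0.0356] gap 0.085 F [ 0.8 -0.2 -0.4] q [-0.79  0.42  1.85  0.    0.87 -0.73]
toolx [ 0. -0. -1.] tooly [ 0.998 -0.061  0.   ] toolz [-0.061 -0.998  0.   ]
shift cm in tool now [ 0.56 -0.15 -0.23] rotvec deg [ 0.02  0.01 -0.02] shift in goal axes [ 0.56 -0.15 -0.23]
```

Emit:
{"fn": "drive_tool", "kwargs": {
  "rows": [
    [0.5, -0.1, -0.1, 0, 0, 0, 8.5],
    [0, 0, 0, 0, 0, 0, 5],
    [0, 0, 0, 0, 0, 0, 3],
    [0, 0, 0, 0, 0, 0, 1.5],
    [0, 0, 0, 0, 0, 0, 0.4],
    [0, 0, 0, 0, 0, 0, 0.4],
    [0, 0, 0, 0, 0, 0, 0.4],
    [0, 0, 0, 0, 0, 0, 0.4]
  ]
}}

```text
time: 11.63
position: [0.4347, -0.2811, 0.0307]
tcp_rot: [0.515, 0.484, -0.515, 0.485]
contact_force: [1.2, -0.9, 3.6]
finger_gap: 0.0194
```

Emit:
{"fn": "drive_tool", "kwargs": {
  "rows": [
    [0, 0, 0, 0, 0, 0, 0.4],
    [-0.4, 0, 0, 0, 0, 0, 0.4],
    [-0.8, 0, 0, 0, 0, 0, 0.4],
    [-1, 0, 0, 0, 0, 0, 0.4],
    [-1, 0, 0, 0, 0, 0, 0.4],
    [-0.8, 0, 0, 0, 0, 0, 0.4],
    [0, 0, 0, 0, 0, 0, 0.4],
    [0, 0, 0, 0, 0, 0, 0.4]
  ]
}}

```text
time: 12.3
position: [0.4349, -0.2812, 0.0713]
tcp_rot: [0.515, 0.484, -0.515, 0.485]
contact_force: [-1.0, 0.5, -3.2]
finger_gap: 0.0193
```

```bash
python3 - <<'E'
from h import *
goal((.497,-.021,.106),np.radians(1.3))
p,d=manip.snapshot("side");np.savez("pics/side5.npz",p=p,d=d);cv2.imwrite("pics/g7_side.png",cv2.resize(p[120:280,290:450,::-1],None,fx=3.7,fy=3.7,interpolation=cv2.INTER_CUBIC))
E
```

```text
t 12.3 pos [ 0.4349 -0.2812  0.0713] gap 0.0193 F [-1.   0.5 -3.2] q [-0.79  0.37  1.82  0.    0.95 -0.73]
toolx [ 0.001 -0.001 -1.   ] tooly [ 0.998 -0.061  0.002] toolz [-0.061 -0.998  0.001]
shift cm in tool now [ -3.5    4.62 -26.35] rotvec deg [-4.79  0.08 -0.08] shift in goal axes [ -3.47   6.8  -25.87]
```

View pics/g7_side.png

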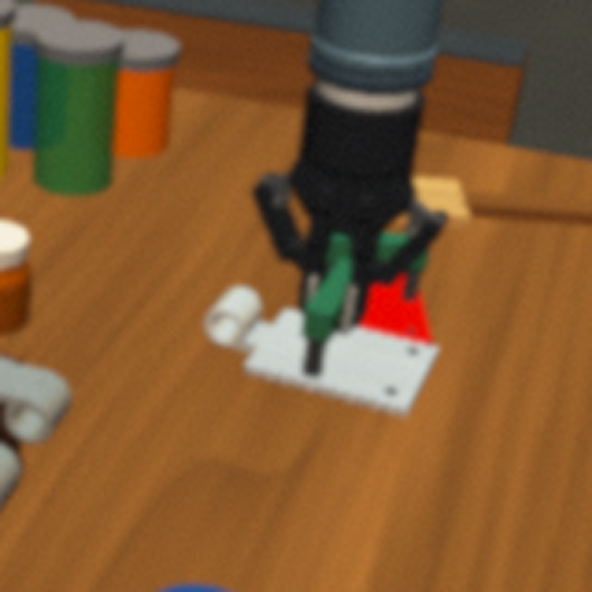

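Leaf is held level and off the bench. Carry to a pre-insertion pose about 50 mm in front.

Emit:
{"fn": "drive_tool", "kwargs": {
  "rows": [
    [-0.6, 0, -0.8, 0, 0, 0, 0.4],
    [-1, 0, -1.6, -0.6, 0, 0, 0.4],
    [-1, 0, -2.2, -0.6, 0, 0, 0.4],
    [-0.6, 0, -2.4, -0.6, 0, 0, 0.4],
    [-0.3, 0, -2.4, -0.6, 0, 0, 0.4],
    [0, 0, -2.4, -0.6, 0, 0, 0.4],
    [0, 0, -2.4, -0.6, 0, 0, 0.4],
    [0, 0, -2.4, -0.6, 0, 0, 0.4]
  ]
}}

```text
time: 13.02
position: [0.4387, -0.1131, 0.1053]
tcp_rot: [0.497, 0.503, -0.497, 0.503]
contact_force: [-0.5, -0.2, -3.9]
finger_gap: 0.0186
```

Emit:
{"fn": "drive_tool", "kwargs": {
  "rows": [
    [0, 0, -2.4, -0.6, 0, 0, 0.4],
    [0, 0, -2.4, 0, 0, 0, 0.4],
    [0, 0, -2, 0, 0, 0, 0.4],
    [0, 0, -1.4, 0, 0, 0, 0.4],
    [0, 0, -0.7, 0, 0, 0, 0.4],
    [0, 0, 0, 0, 0, 0, 0.4],
    [0, 0, 0, 0, 0, 0, 0.4]
  ]
}}

```text
time: 13.6
position: [0.4374, -0.0258, 0.1053]
tcp_rot: [0.494, 0.506, -0.494, 0.506]
contact_force: [-0.3, -1.4, -2.6]
finger_gap: 0.0189
```

```bash
python3 - <<'E'
from h import *
goal((.446,-.024,.107),np.radians(1.3))
for n in("side","top"):
    p,d=manip.snapshot(n);np.savez(f"pics/{n}6.npz",p=p,d=d)
    cr=p[180:300,230:390] if n=="side" else p[175:305,190:340]
    cv2.imwrite(f"pics/g8_{n}.png",cv2.resize(cr[:,:,::-1],None,fx=4.6,fy=4.6,interpolation=cv2.INTER_CUBIC))
E
```

```text
t 13.6 pos [ 0.4374 -0.0258  0.1053] gap 0.0189 F [-0.3 -1.4 -2.6] q [-0.31  0.19  1.97 -0.    0.98 -0.34]
toolx [-0. -0. -1.] tooly [ 1.     0.024 -0.   ] toolz [ 0.024 -1.     0.   ]
shift cm in tool now [-0.17  0.86 -0.16] rotvec deg [0.09 0.02 0.01] shift in goal axes [-0.17  0.86 -0.16]
```

View pics/g8_side.png

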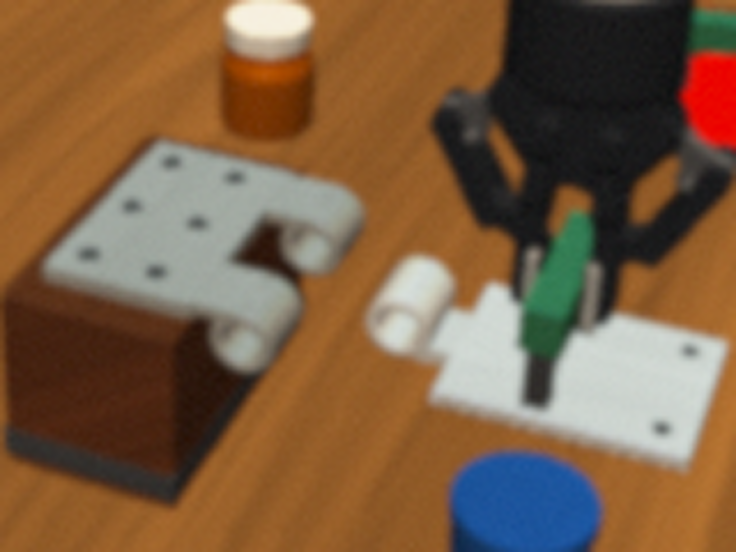

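View pics/g8_top.png

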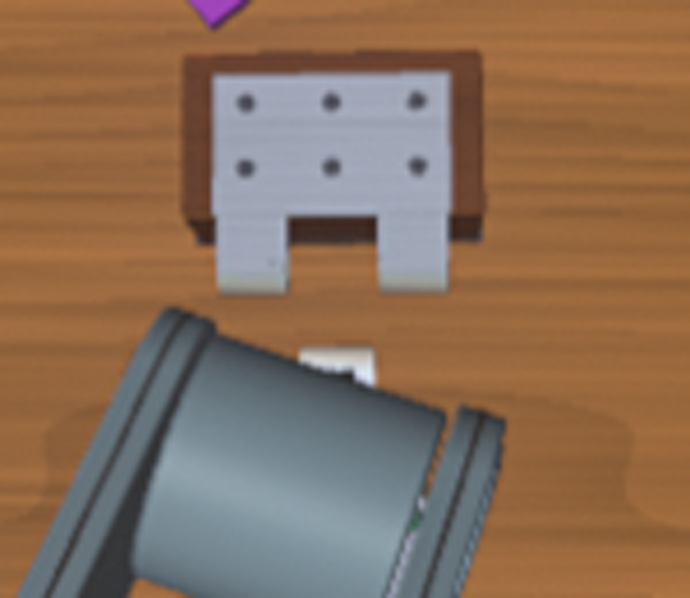

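```bash
python3 - <<'E'
from h import *
z=np.load("pics/side6.npz");p=z['p']
a=p[225:265,270:310];b=p[232:272,305:345]
im=np.hstack([cv2.resize(x[:,:,::-1],(400,400),interpolation=cv2.INTER_CUBIC) for x in(a,b)])
cl=cv2.convertScaleAbs(im,alpha=1.2)
cv2.imwrite("pics/k_side.png",cl)
yaw=np.radians(1.3);c,s=np.cos(yaw),np.sin(yaw);Rz=np.array([[c,-s,0],[s,c,0],[0,0,1]])
J=np.array([.566,-.021,.092]);L=np.array([.4374,-.0258+.0015,.1053-.0307])+Rz@[.07,0,.016]
print('L pred',L)
th=np.linspace(0,2*np.pi,60)
def ring(C,y,r):return C+np.c_[r*np.cos(th),0*th+y,r*np.sin(th)]@Rz.T
for C,y,o,off in((J,.06,(270,225),0),(J,-.024,(270,225),0),(L,.019,(305,232),400)):
    for r in(.016,.010):
        q=(proj('side',ring(C,y,r))-o+.5)*10;q[:,0]+=off;cv2.polylines(cl,[np.int32(q*8)],True,(0,0,255),1,cv2.LINE_AA,3)
cv2.imwrite("pics/k_side2.png",cl)
E
```

```text
L pred [ 0.50738198 -0.02271189  0.0906    ]
```

View pics/k_side.png

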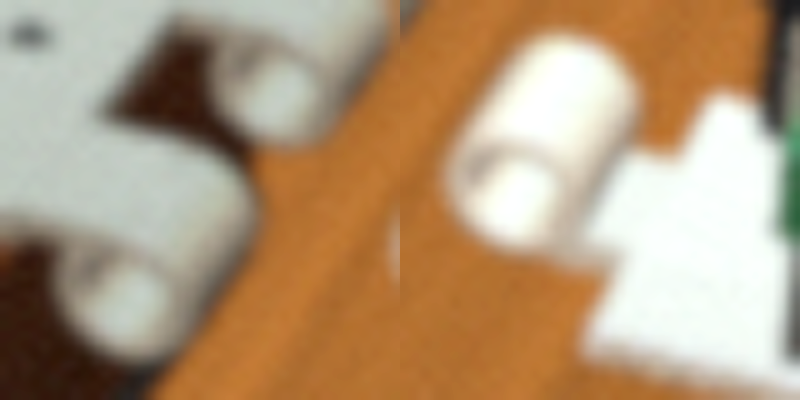

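View pics/k_side2.png

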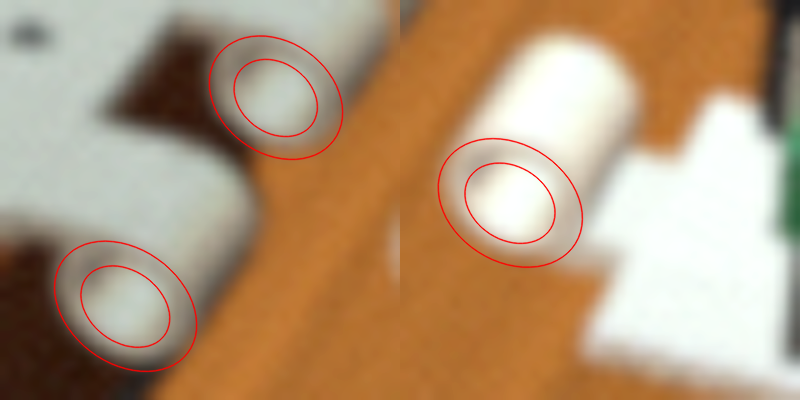

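```bash
python3 - <<'E'
from jamb import *
z=np.load("pics/top6.npz");p=z['p'].astype(float)
print(p[252,250:276].astype(int).tolist())
b=cv2.GaussianBlur(p[...,2],(0,0),.5)
P=edge(b,251,250,260,255,'u');print('L edge',plane('top',P,.103).round(4).tolist())
P=edge(b,268,250,276,256,'u');print('R edge',plane('top',P,.103).round(4).tolist())
P=edge(b,257,245,270,254,'v');W=plane('top',P,.092);print('front',W[:,:2].round(4).tolist())
K,D,M,t=cam('top');o=-M.T@t;x=W[:,0].mean();z0=.0906;dx=x-o[0];dz=.092-o[2]
n=np.array([-dz,dx])/np.hypot(dx,dz)
print('axis x if far tangent', o[0]+(-.016-n[1]*(z0-o[2]))/n[0])
E
```

```text
[[65, 60, 59], [93, 72, 61], [117, 83, 61], [125, 86, 56], [140, 101, 73], [188, 177, 168], [201, 196, 191], [200, 195, 188], [199, 193, 186], [199, 193, 186], [197, 191, 184], [195, 188, 180], [194, 188, 179], [194, 187, 179], [194, 187, 179], [194, 186, 179], [193, 184, 178], [191, 182, 175], [191, 182, 174], [190, 182, 176], [189, 182, 175], [149, 125, 109], [146, 99, 62], [153, 104, 63], [152, 104, 64], [153, 105, 64]]
L edge [[0.5218, -0.006, 0.103], [0.5195, -0.0052, 0.103], [0.5171, -0.0049, 0.103], [0.5147, -0.0061, 0.103], [0.5124, -0.0107, 0.103]]
R edge [[0.5222, -0.0432, 0.103], [0.5198, -0.0434, 0.103], [0.5175, -0.0436, 0.103], [0.5151, -0.0437, 0.103], [0.5127, -0.0437, 0.103], [0.5104, -0.044, 0.103]]
front [[0.5221, -0.0099], [0.5219, -0.0123], [0.5218, -0.0147], [0.5218, -0.0171], [0.5218, -0.0195], [0.5218, -0.0219], [0.5218, -0.0243], [0.5218, -0.0267], [0.5219, -0.0291], [0.5219, -0.0315], [0.522, -0.0339], [0.522, -0.0363], [0.522, -0.0387]]
axis x if far tangent 0.5059529419200066
```

Both cameras agree within about 1 to 2 mm: the leaf is level, about 60 mm short and about 1 mm low. Insert most of the way, then look again.

Emit:
{"fn": "drive_tool", "kwargs": {
  "rows": [
    [0, 0.5, -0.1, 0, 0, 0, 0.4],
    [0, 0.8, 0, 0, 0, 0, 0.4],
    [0, 0.8, 0, 0, 0, 0, 0.4],
    [0, 0.8, 0, 0, 0, 0, 0.4],
    [0, 0.8, 0, 0, 0, 0, 0.4],
    [0, 0.8, 0, 0, 0, 0, 0.4],
    [0, 0.5, 0, 0, 0, 0, 0.4],
    [0, 0.4, 0, 0, 0, 0, 0.4]
  ]
}}

```text
time: 14.37
position: [0.4923, -0.0237, 0.1052]
tcp_rot: [0.494, 0.506, -0.494, 0.506]
contact_force: [0.4, -0.4, -2.9]
finger_gap: 0.0191
```

Emit:
{"fn": "drive_tool", "kwargs": {
  "rows": [
    [0, 0, 0, 0, 0, 0, 0.4],
    [0, 0, 0, 0, 0, 0, 0.4],
    [0, 0, 0, 0, 0, 0, 0.4]
  ]
}}

```text
time: 14.62
position: [0.491, -0.0235, 0.1051]
tcp_rot: [0.494, 0.506, -0.494, 0.505]
contact_force: [-0.2, -0.0, -2.8]
finger_gap: 0.0192
```

```bash
cat > look.py <<'E'
import sys
from jamb import *
k=sys.argv[1]
goal((.497,-.024,.107),np.radians(1.3))
for n in("side","top"):
    p,d=manip.snapshot(n);np.savez(f"pics/{n}{k}.npz",p=p,d=d)
    cr=p[215:275,260:340] if n=="side" else p[185:245,220:310]
    cv2.imwrite(f"pics/i{k}_{n}.png",cv2.resize(cr[:,:,::-1],None,fx=8.5,fy=8.5,interpolation=cv2.INTER_CUBIC))
s=manip.read_state();print(s['position'].round(4) if hasattr(s['position'],'round') else s['position'],s['contact_force'])
E
python3 look.py 7
```

```text
t 14.62 pos [ 0.491  -0.0235  0.1051] gap 0.0192 F [-0.2 -0.  -2.8] q [-0.28  0.28  1.84 -0.    1.02 -0.3 ]
toolx [-0.001  0.    -1.   ] tooly [ 1.     0.023 -0.001] toolz [ 0.023 -1.    -0.   ]
shift cm in tool now [-0.19  0.6   0.06] rotvec deg [ 0.02 -0.01  0.05] shift in goal axes [-0.19  0.6   0.06]
[ 0.491  -0.0236  0.1053] [ 0.50402632 -0.09021747 -3.08193058]
```

View pics/i7_side.png

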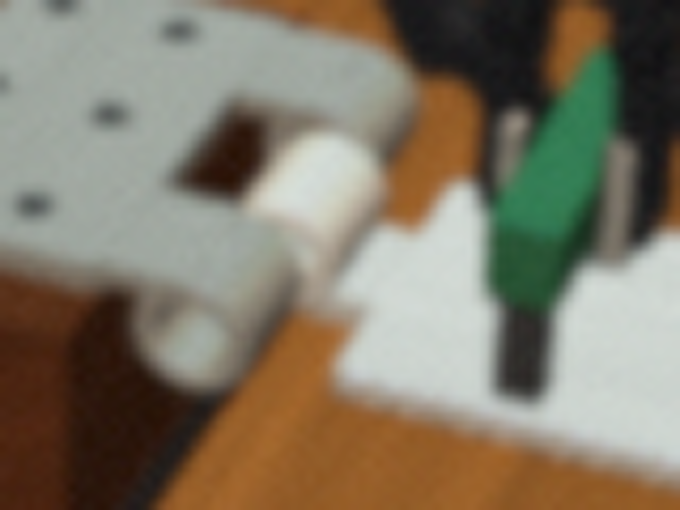

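View pics/i7_top.png

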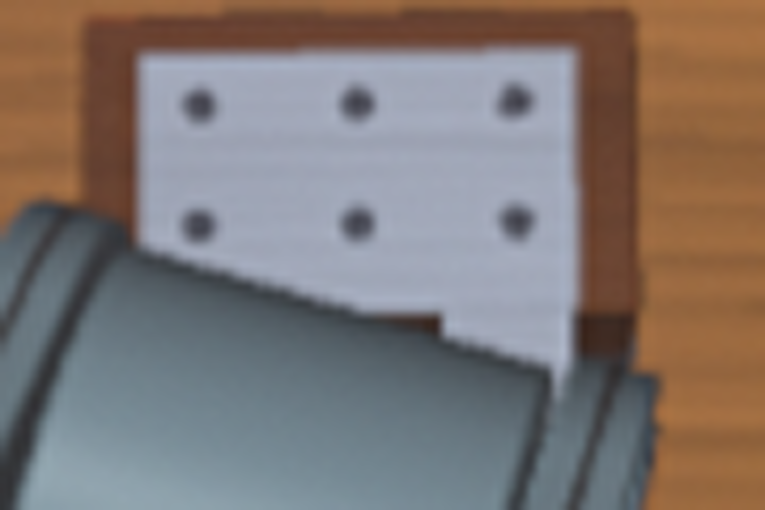

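```bash
cat > sil.py <<'E'
import sys
from jamb import *
k=sys.argv[1];p=np.load(f"pics/side{k}.npz")['p'].astype(float)
K,D,M,t=cam('side');o=-M.T@t
def dist(uv,C,yaw=np.radians(1.3)):
    # signed distance of rays to axis through C along jamb y
    a=np.array([-np.sin(yaw),np.cos(yaw),0]);r,_,_=rays('side',uv);d=r@M
    n=np.cross(d,a);n/=np.linalg.norm(n,axis=1)[:,None];return (C-o)@n.T,n
def fit_x(uv,z,y0,x0=.566):
    C=np.array([x0,y0,z]);s,n=dist(uv,C);sg=np.sign(np.median(s));return x0+(sg*.016-s)/n[:,0]
# detect along image rows: steel/leaf-grey vs wood: use saturation-like r-b
q=cv2.GaussianBlur(p[...,0]-p[...,2],(0,0),.5)
f=lambda u,v:(260+u/8.5,215+v/8.5)
def scan(name,pts,z,y0):
    out=[]
    for u,v in pts:
        uu,vv=f(u,v);i0=int(round(uu))-5;vv=int(round(vv));row=q[vv,i0:i0+11];g=np.gradient(row)
        i=g.argmax();w=np.clip(g[max(0,i-2):i+3],0,None);j=np.arange(max(0,i-2),max(0,i-2)+len(w));out.append((i0+(j*w).sum()/w.sum(),vv))
    out=np.array(out);print(name,out.round(1).tolist(),'axis x',fit_x(out,z,y0).round(4))
    return out
E
cat > s7.py <<'E'
exec(open('sil.py').read())
scan('jambnear',[(270,300),(260,320),(245,345),(295,275)],.092,-.021)
scan('jambfar',[(413,110),(405,125),(395,145)],.092,-.021)
scan('leaf',[(378,205),(370,215),(384,195)],float(sys.argv[2]),-.021)
E
python3 s7.py 7 .0905
python3 - <<'E'
from h import *
p=np.load('pics/side7.npz')['p']
for v in (239,248,250):print(v,p[v,286:312].tolist())
E
```

```text
jambnear [[293.8, 250.0], [292.6, 253.0], [290.8, 256.0], [295.5, 247.0]] axis x [0.5683 0.5666 0.566  0.569 ]
jambfar [[308.8, 228.0], [308.1, 230.0], [306.9, 232.0]] axis x [0.5686 0.5671 0.5668]
leaf [[305.0, 239.0], [305.0, 240.0], [305.2, 238.0]] axis x [0.5615 0.5603 0.5626]
239 [[142, 147, 140], [136, 137, 129], [152, 150, 139], [180, 176, 161], [194, 191, 178], [202, 202, 190], [208, 207, 198], [209, 211, 203], [209, 212, 207], [210, 214, 209], [208, 214, 207], [209, 212, 201], [207, 208, 194], [204, 202, 185], [196, 193, 174], [186, 177, 161], [172, 160, 146], [151, 139, 124], [140, 120, 102], [137, 101, 70], [148, 95, 49], [152, 97, 40], [156, 98, 43], [156, 102, 55], [168, 131, 99], [187, 174, 159]]
248 [[156, 163, 152], [156, 159, 147], [156, 158, 143], [155, 155, 139], [153, 146, 130], [142, 136, 122], [131, 124, 109], [119, 111, 99], [117, 109, 98], [138, 129, 114], [160, 149, 133], [165, 154, 140], [163, 155, 143], [168, 167, 156], [185, 190, 184], [200, 207, 203], [206, 213, 209], [202, 211, 206], [206, 212, 207], [208, 215, 209], [208, 214, 210], [207, 214, 209], [205, 214, 208], [206, 214, 209], [206, 214, 208], [208, 216, 210]]
250 [[153, 154, 142], [154, 153, 139], [151, 148, 131], [143, 139, 123], [135, 129, 113], [125, 117, 102], [109, 101, 89], [100, 91, 79], [116, 102, 88], [141, 124, 109], [154, 140, 124], [156, 144, 128], [163, 152, 140], [170, 165, 153], [180, 177, 166], [186, 186, 177], [188, 191, 182], [196, 201, 194], [203, 211, 205], [208, 215, 209], [210, 216, 211], [209, 216, 212], [209, 216, 212], [209, 216, 211], [208, 215, 210], [208, 216, 210]]
```

Fore-aft, the side silhouettes put the jamb axis at 0.5675 and the leaf at 0.5615: 6 mm to go. Height by TCP is about 1 mm low.

Emit:
{"fn": "drive_tool", "kwargs": {
  "rows": [
    [-0.1, 0.3, 0, 0, 0, 0, 0.4],
    [0, 0.3, 0, 0, 0, 0, 0.4],
    [0, 0, 0, 0, 0, 0, 0.4],
    [0, 0, 0, 0, 0, 0, 0.4],
    [0, 0, 0, 0, 0, 0, 0.4]
  ]
}}

```text
time: 15.13
position: [0.4974, -0.0235, 0.1063]
tcp_rot: [0.494, 0.506, -0.494, 0.506]
contact_force: [-0.0, 0.7, -2.7]
finger_gap: 0.019
```

```bash
python3 look.py 8; python3 s7.py 8 .092
```

```text
t 15.13 pos [ 0.4974 -0.0235  0.1063] gap 0.019 F [-0.   0.7 -2.7] q [-0.27  0.29  1.83 -0.    1.02 -0.29]
toolx [-0.  0. -1.] tooly [ 1.     0.023 -0.   ] toolz [ 0.023 -1.    -0.   ]
shift cm in tool now [-0.07 -0.04  0.05] rotvec deg [ 0.02 -0.    0.01] shift in goal axes [-0.07 -0.04  0.05]
[ 0.4973 -0.0235  0.1062] [-0.08190631  0.38755635 -4.09197838]
jambnear [[293.7, 250.0], [292.6, 253.0], [290.8, 256.0], [290.8, 247.0]] axis x [0.5684 0.5666 0.5661 0.5781]
jambfar [[308.7, 228.0], [308.1, 230.0], [306.9, 232.0]] axis x [0.5689 0.5673 0.5668]
leaf [[302.5, 239.0], [302.7, 240.0], [302.7, 238.0]] axis x [0.5659 0.5643 0.5669]
```

View pics/i8_side.png

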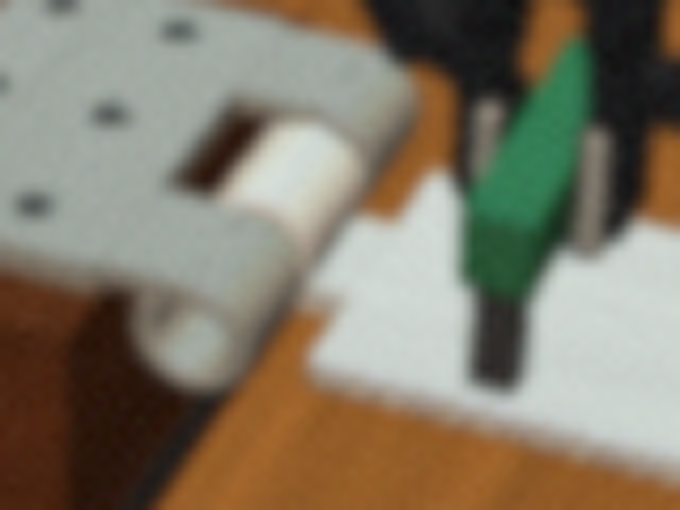

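```bash
cat > cyl.py <<'E'
import sys
from h import *
from scipy.optimize import least_squares
k=sys.argv[1];Z=np.load(f"pics/side{k}.npz");d=Z['d'];p=Z['p'];X=cloud('side',d)
yaw=np.radians(1.3);c,s=np.cos(yaw),np.sin(yaw)
def fit(name,poly,x0):
    m=np.zeros((420,560),np.uint8);q=np.array(poly)/8.5+[260,215];cv2.fillPoly(m,[np.int32(np.round(q))],1)
    P=X[m>0];P=P[np.abs(P[:,2]-.095)<.03];L=(P-[.567,-.021,.092])@np.array([[c,-s,0],[s,c,0],[0,0,1]])
    f=lambda v:np.hypot(L[:,0]-v[0],L[:,2]-v[1])-.016
    r=least_squares(f,[0,0],loss='soft_l1',f_scale=.002);J=r.jac;cov=np.linalg.inv(J.T@J)*np.var(f(r.x))
    print(name,len(P),'x,z off mm',(r.x*1e3).round(2),'+-',(np.sqrt(np.diag(cov))*1e3).round(2),'rms',round(np.std(f(r.x))*1e3,2))
fit('leaf',[(270,130),(315,128),(355,160),(310,250),(285,225),(235,195)],0)
fit('jnear',[(200,215),(255,222),(290,262),(240,345),(215,300),(150,280)],0)
fit('jfar',[(330,60),(385,65),(408,95),(370,150),(350,130),(290,115)],0)
E
python3 cyl.py 8; sed -i 's/^fit(.leaf.*$/fit("leaf",[(295,135),(340,130),(380,170),(330,250),(300,225),(260,200)],0)/' cyl.py; python3 cyl.py 7
```

```text
leaf 128 x,z off mm [-0.86  0.31] +- [0.21 0.13] rms 1.01
jnear 152 x,z off mm [-0.26  1.52] +- [0.21 0.14] rms 1.13
jfar 101 x,z off mm [-1.19  1.  ] +- [0.27 0.18] rms 1.12
leaf 131 x,z off mm [-7.16 -0.66] +- [0.24 0.14] rms 1.11
jnear 152 x,z off mm [0.03 1.68] +- [0.21 0.15] rms 1.18
jfar 101 x,z off mm [-1.35  0.79] +- [0.31 0.2 ] rms 1.3
```

Cylinder fits to the side depth put the leaf at -0.2 mm in x and -1 mm in z relative to the mean of the two fixed knuckles. One small final correction.

Emit:
{"fn": "drive_tool", "kwargs": {
  "rows": [
    [-0.08, 0.05, 0, 0, 0, 0, 0.4],
    [0, 0, 0, 0, 0, 0, 0.4],
    [0, 0, 0, 0, 0, 0, 0.4],
    [0, 0, 0, 0, 0, 0, 0.4],
    [0, 0, 0, 0, 0, 0, 0.4],
    [0, 0, 0, 0, 0, 0, 0.4]
  ]
}}

```text
time: 15.73
position: [0.4979, -0.0235, 0.1071]
tcp_rot: [0.494, 0.506, -0.494, 0.506]
contact_force: [-1.0, 0.3, -2.9]
finger_gap: 0.0193
```

```bash
sed -i 's/^fit(.leaf.*$/fit("leaf",[(270,130),(315,128),(355,160),(310,250),(285,225),(235,195)],0)/' cyl.py; python3 look.py 9; python3 cyl.py 9
python3 - <<'E'
from meas import *
z=np.load("pics/top9.npz")
run(z['p'],z['d'],dict(pad=(100,215,175,310,.012,.035,.022,lambda H,p:H[...,2]<90),padbar=(100,215,175,310,.05,.09,.07,lambda H,p:np.ones(H.shape[:2],bool)),tin=(225,270,265,310,.03,.06,.04,lambda H,p:(H[...,0]>100)&(H[...,1]>120))))
# leaf ends along y, side view depth
d=np.load("pics/side9.npz")['d'];p=np.load("pics/side9.npz")['p'];X=cloud('side',d)
im=p[215:275,260:340]
# leaf plate flatness
H=cv2.cvtColor(p,cv2.COLOR_RGB2HSV);m=(H[...,1]<40)&(H[...,2]>150);m[:,:300]=0;m[:235]=0;m[300:]=0
Q=X[m];Q=Q[np.abs(Q[:,2]-.084)<.012];A=np.c_[Q[:,0]-.497,Q[:,1]+.02,np.ones(len(Q))];k=np.linalg.lstsq(A,Q[:,2],rcond=None)[0];print('plate',len(Q),'slopes',k.round(4))
n,l,s,_=cv2.connectedComponentsWithStats(m.astype(np.uint8))
E
```

```text
t 15.73 pos [ 0.4979 -0.0235  0.1071] gap 0.0193 F [-1.   0.3 -2.9] q [-0.27  0.29  1.83  0.    1.03 -0.29]
toolx [-0.  0. -1.] tooly [ 1.     0.023 -0.   ] toolz [ 0.023 -1.    -0.   ]
shift cm in tool now [ 0.01 -0.09  0.05] rotvec deg [ 0.01 -0.    0.  ] shift in goal axes [ 0.01 -0.09  0.05]
[ 0.4979 -0.0235  0.1071] [-0.31983558  0.01931321 -3.47714389]
leaf 128 x,z off mm [-0.22  1.15] +- [0.22 0.15] rms 1.05
jnear 152 x,z off mm [-0.13  1.62] +- [0.22 0.15] rms 1.2
jfar 100 x,z off mm [-1.22  0.95] +- [0.26 0.17] rms 1.07
pad (array([494.8, 304.4]), array([ 80. , 109.9]), 3.51) n 908 zmed 0.0209
padbar (array([494.7, 303.1]), array([25.6, 94.6]), 4.73) n 353 zmed 0.0686
tin (array([427.4,  28.9]), array([65.2, 53.3]), 42.2) n 367 zmed 0.0392
plate 1180 slopes [ 0.0002 -0.0055  0.0855]
```

View pics/i9_side.png

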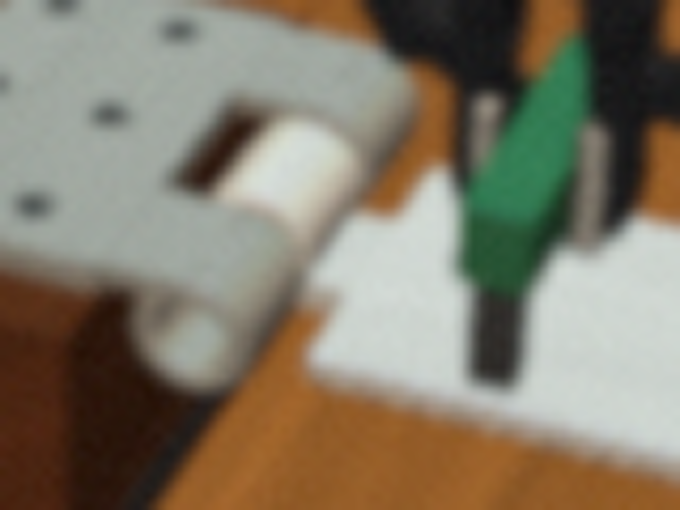

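The leaf is within about 0.5 mm of the fixed axis in x and z, level, and the wrist carries only its weight. The pad is on the mat. Handing in.

```bash
python3 - <<'E'
from bench import manip
print(manip.finish_job())
E
```

```text
the job is handed in; nothing more can be done
None
```

The job is handed in at about 15.8 s of the 72 s allowed. The pad lies on the cork mat, and the leaf is still in the gripper with its knuckle between the block's two. `finish_job` reports no verdict, so these are my own last checks.

**Pad:** I lifted the black pad by its bar, set it on the mat with a light touch and let go. It now lies flat, about 5 mm from the mat's centre. The top view gives an upper-face height of 21 mm, against an expected 22 mm.

**Leaf:** I gripped it by the green bar and brought it in from the front.

| Check | Result | Limit |
|---|---|---|
| Fore-aft offset of the holes | about +0.5 mm | 4 mm |
| Height offset of the holes | about -0.1 mm | 4 mm |
| Offset along the hole axis | about 1 mm | 7 mm |
| Plate tilt | 0.006 rad or less | – |
| Tool turn against the jamb | under 0.01 rad | 0.08 rad |

- **No pressing on the block:** the wrist force is about 3 N downward, which is just the leaf's weight.
- **Fore-aft and height:** these compare the leaf with the mean of the two fixed knuckles. The fits to those two knuckles differed from each other by about 1 mm.
- **Along the axis:** the arm hid the gap from the top camera after insertion. That figure comes from the view before insertion plus the tool motion.
- **Fore-aft disagreement:** before the last correction, the silhouette check and the depth fit differed by about 1 mm.

**Pin, jar and tin:** I touched none of them. The arm partly hid the tin from the top camera at the end, so I could not measure its final position there.

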